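Ready the balance: hood off, find the plate that fits, load the weights

ROBOT

A 6-joint arm with a two-finger parallel gripper is mounted at the origin on a cart in front of the work surface, level with it; the furniture and walls round the work are solid. World frame = base frame: x ahead of the robot, y to its left, z up, the work surface at z = 0. Lengths are in m, angles in rad, forces in N, time in s.
With the tool pointing down it reaches from about 0.325 to 0.875 m from the base axis. Payload 4.4 kg.
Tool frame: the origin (TCP) lies midway between the tips of the shut fingers; the grasp point (between the pads) lies 19 mm behind it; y points along the fingers, z is the direction in which the jaws open and shut, and the axes are right-handed (so a half turn about y gives the same grasp; the last joint's range is limited). The gripper opens to 85 mm and grips with 20 to 120 N. Pads are 22 mm wide; open, the fingers measure 114 mm over their backs; the gripper's body (76 mm by 85 mm) begins 54 mm behind the grasp point. The pads swing forward as they close: fully open they stand 13 mm farther back than shut.
Start: joints at [1.117, 0.207, 1.542, -0, 1.393, -0.15], TCP at [0.171, 0.549, 0.231] pointing down, gripper open.
Joint ranges: [-2.73, 2.73], [-0.86, 2.22], [0.23, 2.46], [-1.11, 4.25], [0.08, 2.63], [-2.82, 2.82]. Speed limits (rad/s): [2.79, 2.79, 3.14, 3.14, 3.14, 3.14].

INTERFACE

Orientations are given as a unit quaternion [x, y, z, w].
In Python, from rig import * gives the robot as it stands.
- The arm moves only by the shell command python3 -m jog 'ROWS' [OPENING]. ROWS is a JSON object of lists of equal length, an entry for each row: "linear": the shift along the tool's x, y, z normalised to -1 to 1, where 1 is 100 cm, a list of three; "roll": the turn about the tool's y normalised to -1 to 1, where 1 is 120 degrees. A call has 1 to 10 rows; each row is the pose to reach, as a shift and turn from the pose commanded when the call began, along the tool's axes at that moment; what a row does not reach only later rows make up. A row lasts 1/12 s, in which the tool goes at most 41.7 mm and 7.16 degrees, less where a joint would pass 70% of its speed; a pose out of reach is approached as far as the arm can. A call with a number of a shift or a turn outside -1 to 1 is refused whole. A call with a gripper value outside its range is refused whole. OPENING is the opening, from -1 (shut) to 1 (fully open), set as the call begins (- or left out, the last holds). The fingers move at their own pace and stop on an object; the grip force is fixed at half the most. Time passes only in rows, so rows that repeat a pose let the fingers close. It gives the time, the measured TCP pose, the force and the opening at its end, in the units of the state.
- state(): the state, without advancing time (a new reading comes with each control period).
- grab_frame(name): name is "scene" or "top" or "wrist"; returns (picture, depth): 384x512x3 uint8, red, green, blue; 384x512 float32, m along the optical axis (not along the pixel's ray), 0 where there is no reading.
- camera_info(name): a dict with "fov_y" (degrees; the focal length in pixels is half the picture's height over the tangent of half this angle, whatever the lens; pixels are square), "cx", "cy" (the principal point, pixels), "camera_from_world" (4x4, takes a point from world to camera coordinates). Camera axes: x right, y down, z forward; pixel columns grow to the right and rows downward; lengths in m; the calibration is good to about 2 mm. A picture is of the moment at which its call begins: read the wrist's pose just before it. camera_info takes no time and is no camera call; for the wrist camera it gives the pose at the moment of the call.
- sign_off(): hands the job in, once; it reports no verdict.
The state is a dict: "time_s": time; "joint_positions": joint angles; "joint_vel": joint speeds; "joint_efforts": joint torques, N m; "tcp_pos": TCP position; "eef_rot": TCP orientation; "force": force on the tool from outside, world axes, zero at the start; "ft_torque": the same for the moment, N m; "opening": opening from 0.0 (shut) to 1.0 (fully open).
Only numpy, scipy, OpenCV 4.12 (cv2) and the standard library are available. Lean on these libraries where they do the work, as an engineer would, in place of code of your own. Each camera call takes 0.05 s, during which the arm holds its last target.

TASK

Make the balance ready for its check: lift the dust hood off it and stand it upright on the free desk, then find out by trying which of the three weighing plates drops over the four pins of the head, and leave that plate lying fully home on the head, with the other two flat on the desk. Then lift every test weight out of the block and stand it upright on the plate; leave the stamp, blower and tape where they are.

Things in the scene. Friction and masses are not known exactly. Their poses are not given: they have to be found in the camera images.
- balance: bench balance, fixed to the desk, white body 150 mm (x) by 120 mm (y) by 35 mm high, display on its front (-x); origin: centre of the underside
- pan_center (a point): on the balance: centre of the top face of the head's bar, between the pins, 45 mm above the desk, 20 mm behind (+x) the balance's middle; axes as the balance's. A plate that is home has its origin here and its y along the balance's y (either way round); a wrong plate let go here stays about 9 mm higher, or tilted, on the pin tips
- head_a: grey bar 34 mm (x) by 80 mm (y) by 10 mm high, 700 g, lying in a shallow seat on the balance (keep it there); origin: centre of its underside. Four upright steel pins at x = +-10 mm, symmetric in y, 8 mm thick, 9 mm tall, the upper 4 mm tapered to 4 mm. Three heads differ only in pin distance along y (42 to 64 mm, 11 mm steps); one is fitted, the others are absent (None)
- head_b: grey bar 34 mm (x) by 80 mm (y) by 10 mm high, 700 g, lying in a shallow seat on the balance (keep it there); origin: centre of its underside. Four upright steel pins at x = +-10 mm, symmetric in y, 8 mm thick, 9 mm tall, the upper 4 mm tapered to 4 mm. Three heads differ only in pin distance along y (42 to 64 mm, 11 mm steps); one is fitted, the others are absent (None)
- head_c: grey bar 34 mm (x) by 80 mm (y) by 10 mm high, 700 g, lying in a shallow seat on the balance (keep it there); origin: centre of its underside. Four upright steel pins at x = +-10 mm, symmetric in y, 8 mm thick, 9 mm tall, the upper 4 mm tapered to 4 mm. Three heads differ only in pin distance along y (42 to 64 mm, 11 mm steps); one is fitted, the others are absent (None)
- plate_p: loose aluminium weighing plate, 64 mm (x) by 100 mm (y), 9 mm thick, 150 g; origin: centre of the underside. Grip rib on its middle, 10 mm wide (x), 26 mm long (y), top 29 mm above the underside. Four 10.5 mm through holes, at x = +-10 mm and symmetric in y (half a turn changes nothing). One of three plates alike but for the hole distance along y; exactly one fits the head: find it by trial
- plate_q: loose aluminium weighing plate, 64 mm (x) by 100 mm (y), 9 mm thick, 150 g; origin: centre of the underside. Grip rib on its middle, 10 mm wide (x), 26 mm long (y), top 29 mm above the underside. Four 10.5 mm through holes, at x = +-10 mm and symmetric in y (half a turn changes nothing). One of three plates alike but for the hole distance along y; exactly one fits the head: find it by trial
- plate_r: loose aluminium weighing plate, 64 mm (x) by 100 mm (y), 9 mm thick, 150 g; origin: centre of the underside. Grip rib on its middle, 10 mm wide (x), 26 mm long (y), top 29 mm above the underside. Four 10.5 mm through holes, at x = +-10 mm and symmetric in y (half a turn changes nothing). One of three plates alike but for the hole distance along y; exactly one fits the head: find it by trial
- hood: dust hood, grey plastic box open below, 66 mm (x) by 108 mm (y) by 45 mm high, 3 mm walls, 250 g, at first standing on the balance over the head; origin: centre of its lower rim. Handle: steel bar 10 mm thick along its y, 76 mm long, axis 75 mm above the origin, on two 8 mm posts at y = -34 and +34 mm, 25 mm clear above the hood's top
- block: wooden weight block, fixed, 136 mm (x) by 92 mm (y) by 24 mm high; six round pockets, 25 mm wide, 18 mm deep (floor 6 mm above the desk) at x = -44, 0, 44 and y = -22, 22 mm; origin: centre of the underside
- weight_0: steel test weight, 70 g, a cylinder 22 mm thick and 22 mm high with a knob on top: neck 6 mm thick up to 26.5 mm, knob 12 mm thick from 26.5 to 40 mm above the underside; origin: centre of the underside. Starts upright in a pocket of the block, where only the knob stands clear. 3 to 5 of the five weights are there in a run (absent: None)
- weight_1: steel test weight, 70 g, a cylinder 22 mm thick and 22 mm high with a knob on top: neck 6 mm thick up to 26.5 mm, knob 12 mm thick from 26.5 to 40 mm above the underside; origin: centre of the underside. Starts upright in a pocket of the block, where only the knob stands clear. 3 to 5 of the five weights are there in a run (absent: None)
- weight_2: steel test weight, 70 g, a cylinder 22 mm thick and 22 mm high with a knob on top: neck 6 mm thick up to 26.5 mm, knob 12 mm thick from 26.5 to 40 mm above the underside; origin: centre of the underside. Starts upright in a pocket of the block, where only the knob stands clear. 3 to 5 of the five weights are there in a run (absent: None)
- weight_3: steel test weight, 70 g, a cylinder 22 mm thick and 22 mm high with a knob on top: neck 6 mm thick up to 26.5 mm, knob 12 mm thick from 26.5 to 40 mm above the underside; origin: centre of the underside. Starts upright in a pocket of the block, where only the knob stands clear. 3 to 5 of the five weights are there in a run (absent: None)
- weight_4: steel test weight, 70 g, a cylinder 22 mm thick and 22 mm high with a knob on top: neck 6 mm thick up to 26.5 mm, knob 12 mm thick from 26.5 to 40 mm above the underside; origin: centre of the underside. Starts upright in a pocket of the block, where only the knob stands clear. 3 to 5 of the five weights are there in a run (absent: None)
- blower: rubber blower standing upright, 53 mm wide, 107 mm tall; bystander; origin: centre of the underside
- stamp: self-inking hand stamp standing upright, 30 by 42 mm, 76 mm tall; bystander; origin: centre of the underside
- tape: roll of tape, 92 mm wide, 48 mm high; bystander; origin: centre of the underside

How it is judged:
By the outcome, as a careful person would: the job done as asked, in the order asked, and still so for the second after the job is handed in, with the robot touching nothing.
Of head_a, head_b, head_c only 1 to 1 are there at a start; the rules pass over those that are not, and their reading is None.
Of weight_0, weight_1, weight_2, weight_3, weight_4 only 3 to 5 are there at a start; the rules pass over those that are not, and their reading is None.
At some moment in a run one of plate_p, plate_q, plate_r may be knocked a few centimetres aside while the robot is not near it.
It also fails if it takes over 210 s, if anything falls off the work surface, if the arm or the gripper's body presses on something with over 40 N, if the wrist force passes 120 N, or if a joint passes its speed limit or range.

## Working session

There is one attempt and no reset: what is moved stays moved. The work goes in short steps, Python scripts to look and compute and a shell command to move; the robot and the scene stay as the last step left them, time stands still between calls to the robot, and variables do not carry over. Pictures are saved under pics/ and viewed, and the job is handed in when it is done.

```bash
ls -la; mkdir -p pics
python3 - <<'E'
from rig import *
import cv2, numpy as np
s=state(); print(s)
for n in ["scene","top","wrist"]:
    p,d=grab_frame(n); cv2.imwrite(f"pics/{n}0.png",cv2.cvtColor(p,cv2.COLOR_RGB2BGR)); np.savez(f"pics/{n}0.npz",p=p,d=d)
    c=camera_info(n); print(n,c['fov_y'],c['cx'],c['cy'],np.round(c['camera_from_world'],4).tolist())
E
```

```text
total 12
drwxr-xr-x  3 agent agent 4096 Dec  7 13:57 .
drwxr-xr-x 23 root  root  4096 Dec  7 13:56 ..
drwxr-xr-x  2 agent agent 4096 Dec  7 13:57 pics
{'time_s': 0.0, 'joint_positions': array([ 1.11749600e+00,  2.07446975e-01,  1.54296240e+00,  3.40139969e-06,
        1.39351316e+00, -1.50469563e-01]), 'joint_vel': array([ 0.00053292, -0.00021568, -0.00048383,  0.0003851 ,  0.00022942,
        0.0004479 ]), 'joint_efforts': array([ 5.78425916e-04, -3.83038759e+01, -2.91594619e+01, -7.73928923e-05,
        1.04115505e-02, -2.22892459e-05]), 'tcp_pos': array([0.17113287, 0.54814227, 0.23010645]), 'eef_rot': array([ 0.6998021 , -0.10690438,  0.10641229, -0.69822983]), 'force': array([ 0.22226858,  0.75552211, -0.20012982]), 'ft_torque': array([0.06081417, 0.03897099, 0.01012936]), 'opening': 0.9993829438900507}
scene 49.13392515889142 255.0007316220491 192.92780334799627 [[0.8662, -0.4997, -0.0057, -0.5388], [-0.2609, -0.4425, -0.858, 0.1908], [0.4262, 0.7447, -0.5136, 0.7845], [0.0, 0.0, 0.0, 1.0]]
top 53.163981120069316 265.93239122472795 192.02684824790524 [[-0.0055, -1.0, -0.0061, -0.0074], [-0.991, 0.0063, -0.1336, 0.6283], [0.1337, 0.0053, -0.991, 1.0994], [0.0, 0.0, 0.0, 1.0]]
wrist 68.4042110025782 259.7006110961776 189.9665507375621 [[0.2969, 0.9549, -0.002, -0.5746], [0.9037, -0.2803, 0.3236, -0.0424], [0.3084, -0.0978, -0.9462, 0.379], [0.0, 0.0, 0.0, 1.0]]
```

View pics/scene0.png

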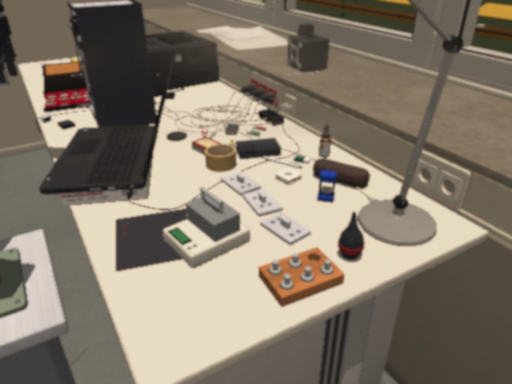

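View pics/top0.png

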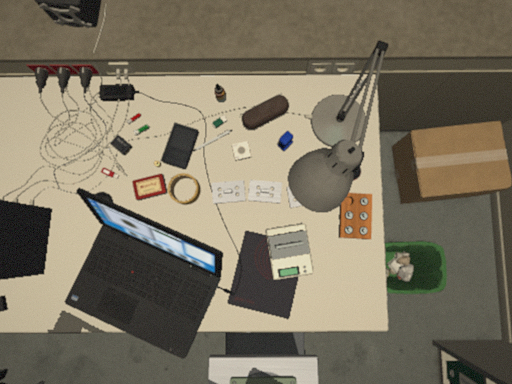

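View pics/wrist0.png

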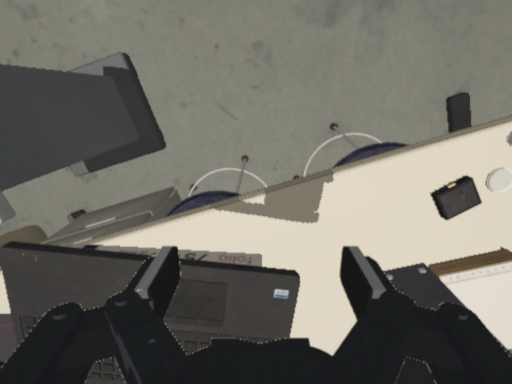

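The top view shows the balance with the hood at about (290,245), plates at (229,191), (264,191) and (293,195, under the lamp), the block at (355,217), and the tape at (184,189). I'll measure these with the depth readings next.

```bash
cat > h.py <<'E'
from rig import *
import cv2, numpy as np
from scipy.spatial.transform import Rotation as R
def K(c,h=384):
    f=h/2/np.tan(np.radians(c['fov_y'])/2); return f,c['cx'],c['cy']
def cloud(d,c):
    f,cx,cy=K(c); v,u=np.mgrid[:384,:512]
    P=np.stack([(u-cx)/f*d,(v-cy)/f*d,d],-1)
    T=np.linalg.inv(c['camera_from_world']); return P@T[:3,:3].T+T[:3,3]
def rayz(c,u,v,z):
    f,cx,cy=K(c); T=np.linalg.inv(c['camera_from_world'])
    r=T[:3,:3]@np.array([(u-cx)/f,(v-cy)/f,1]); o=T[:3,3]; return o+r*(z-o[2])/r[2]
def proj(c,p):
    f,cx,cy=K(c); q=np.array(c['camera_from_world'])@np.append(p,1); return np.array([cx+f*q[0]/q[2],cy+f*q[1]/q[2]])
def shot(n,tag):
    c=camera_info(n); p,d=grab_frame(n); np.savez(f"pics/{tag}.npz",p=p,d=d,c=np.array(c,dtype=object)); 
    cv2.imwrite(f"pics/{tag}.png",cv2.cvtColor(p,cv2.COLOR_RGB2BGR)); return p,d,c
def ortho(p,d,c,x0,x1,y0,y1,res,fn):
    "height map/colour map seen from above from the cloud; rows down=-x, cols right=-y"
    P=cloud(d,c); m=d>0
    H=int((x1-x0)/res);W=int((y1-y0)/res)
    i=((x1-P[...,0])/res).astype(int); j=((y1-P[...,1])/res).astype(int)
    ok=m&(i>=0)&(i<H)&(j>=0)&(j<W); im=np.zeros((H,W,3),np.uint8); im[i[ok],j[ok]]=p[ok][:,::-1]
    hm=np.full((H,W),-1.); np.maximum.at(hm,(i[ok],j[ok]),P[...,2][ok]); cv2.imwrite(fn,im); return hm
E
python3 - <<'E'
from h import *
for n in ["scene","top"]:
    a=np.load(f"pics/{n}0.npz"); p,d=a['p'],a['d']; c=camera_info(n)
    P=cloud(d,c)
    x,y,z=P[...,0],P[...,1],P[...,2]
    m=(d>0)&(z>0.006)&(x>0.25)&(x<0.85)&(y>-0.45)&(y<0.45)&(z<0.7)
    nl,l,st,ce=cv2.connectedComponentsWithStats(m.astype(np.uint8))
    for i in range(1,nl):
        if st[i,4]>12:
            q=P[l==i]; print(n,st[i].tolist(),np.round(q.min(0),3),np.round(q.max(0),3),np.round(np.median(q,0),3))
p=cv2.imread("pics/top0.png"); cv2.imwrite("pics/topc.png",cv2.resize(p[60:330,130:400],None,fx=2.2,fy=2.2,interpolation=cv2.INTER_CUBIC))
p=cv2.imread("pics/scene0.png"); cv2.imwrite("pics/scenec.png",cv2.resize(p[140:320,100:400],None,fx=2.6,fy=2.6,interpolation=cv2.INTER_CUBIC))
E
```

```text
scene [408, 0, 31, 28, 248] [ 0.796 -0.252  0.433] [ 0.85  -0.214  0.478] [ 0.825 -0.238  0.457]
scene [64, 49, 219, 217, 10775] [ 0.25  -0.151  0.006] [0.713 0.45  0.305] [0.414 0.114 0.073]
scene [226, 124, 19, 12, 126] [0.755 0.393 0.006] [0.816 0.45  0.026] [0.779 0.425 0.02 ]
scene [246, 129, 15, 7, 60] [0.818 0.356 0.006] [0.848 0.428 0.021] [0.833 0.377 0.014]
scene [192, 132, 111, 39, 1947] [0.598 0.094 0.006] [0.849 0.449 0.053] [0.681 0.237 0.029]
scene [294, 156, 6, 5, 21] [0.839 0.133 0.006] [0.849 0.151 0.016] [0.846 0.142 0.012]
scene [313, 160, 24, 42, 594] [ 0.765 -0.095  0.006] [0.85  0.052 0.081] [ 0.788 -0.072  0.038]
scene [276, 168, 26, 16, 267] [0.735 0.034 0.006] [0.795 0.092 0.022] [0.76  0.058 0.018]
scene [393, 198, 8, 13, 62] [ 0.842 -0.248  0.04 ] [ 0.85  -0.229  0.075] [ 0.848 -0.243  0.063]
scene [358, 203, 65, 43, 1548] [ 0.773 -0.325  0.006] [ 0.85  -0.156  0.039] [ 0.815 -0.254  0.019]
scene [338, 211, 27, 48, 783] [ 0.666 -0.298  0.006] [ 0.712 -0.251  0.109] [ 0.683 -0.282  0.05 ]
scene [261, 212, 51, 32, 814] [ 0.588 -0.183  0.006] [ 0.667 -0.076  
[... 1241 characters left out ...]
 171] [0.752 0.409 0.007] [0.812 0.45  0.025] [0.777 0.433 0.019]
top [231, 141, 20, 20, 277] [0.733 0.038 0.007] [0.792 0.097 0.02 ] [0.761 0.066 0.014]
top [132, 174, 35, 27, 660] [0.61  0.295 0.006] [0.689 0.397 0.03 ] [0.648 0.345 0.024]
top [167, 174, 33, 31, 388] [0.596 0.193 0.006] [0.684 0.283 0.053] [0.64  0.24  0.043]
top [211, 181, 34, 23, 479] [0.6   0.056 0.006] [0.668 0.158 0.033] [0.634 0.109 0.008]
top [248, 180, 34, 24, 485] [ 0.599 -0.057  0.006] [0.671 0.044 0.033] [ 0.633 -0.005  0.008]
top [76, 188, 165, 139, 11983] [0.25  0.066 0.006] [0.607 0.45  0.304] [0.399 0.304 0.072]
top [266, 224, 47, 56, 2080] [ 0.373 -0.145  0.007] [ 0.533 -0.011  0.116] [ 0.452 -0.076  0.036]
```

View pics/topc.png

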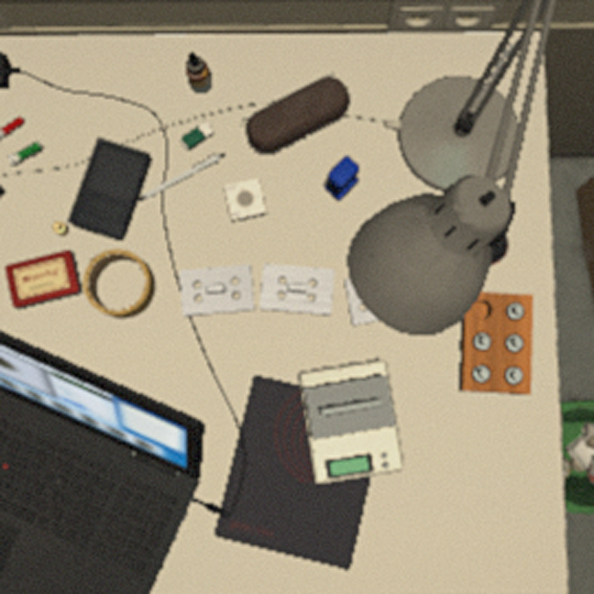

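View pics/scenec.png

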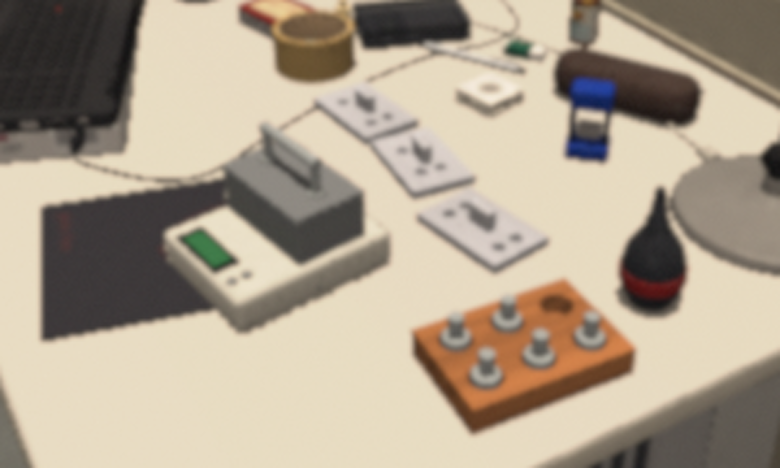

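Run:
```python
from h import *
s=state(); print(np.round(R.from_quat(s['eef_rot']).as_matrix(),3))
a=np.load("pics/scene0.npz");c=camera_info("scene");P=cloud(a['d'],c)
q=P[25:75,280:335].reshape(-1,3);dd=a['d'][25:75,280:335].ravel()
q=q[(dd>0)&(q[:,2]>0.3)&(dd<2)];print('lamp scene',len(q),np.round(q.min(0),3),np.round(q.max(0),3)) if len(q) else 0
a=np.load("pics/top0.npz");c=camera_info("top");P=cloud(a['d'],c)
z=P[...,2];m=(z>0.4)&(a['d']>0)&(P[...,0]<0.95)&(P[...,0]>0.3);q=P[m];print('lamp top',len(q),np.round(np.percentile(q,[1,25,50,75,99],axis=0),3))
# balance orientation, hood handle
z=P[...,2];reg=(P[...,0]>0.36)&(P[...,0]<0.55)&(P[...,1]>-0.16)&(P[...,1]<0.0)
for lo,hi,n in [(0.1,0.125,'handle'),(0.072,0.09,'hoodtop'),(0.025,0.125,'balance')]:
    mm=reg&(z>lo)&(z<hi)
    q=P[mm];r=cv2.minAreaRect((q[:,:2]*1000).astype(np.float32));print(n,len(q),r,np.round(q.mean(0),4))
for (u0,v0,w,h) in [(211,181,34,23),(248,180,34,24)]:
    q=P[v0:v0+h,u0:u0+w].reshape(-1,3); a1=q[(q[:,2]>0.005)&(q[:,2]<.013)];b=q[q[:,2]>0.02]
    print('plate',cv2.minAreaRect((a1[:,:2]*1000).astype(np.float32)),'rib',np.round(b.mean(0),4),len(b))
```

```text
[[ 0.955 -0.001  0.298]
 [-0.298 -0.002  0.955]
 [-0.    -1.    -0.002]]
lamp scene 14 [1.14  0.539 0.3  ] [1.184 0.567 0.303]
lamp top 4627 [[ 0.523 -0.259  0.41 ]
 [ 0.552 -0.126  0.633]
 [ 0.574 -0.102  0.653]
 [ 0.597 -0.079  0.669]
 [ 0.887 -0.049  0.699]]
handle 101 ((471.36676025390625, -73.13846588134766), (9.859601020812988, 74.86924743652344), 9.080915451049805) [ 0.4715 -0.0729  0.1121]
hoodtop 794 ((471.5036926269531, -73.42732238769531), (65.86739349365234, 107.74853515625), 9.486199378967285) [ 0.4714 -0.0733  0.0785]
balance 2076 ((453.38531494140625, -77.17743682861328), (149.66482543945312, 120.0099105834961), 8.341376304626465) [ 0.4529 -0.0759  0.0544]
plate ((634.1155395507812, 106.8720703125), (63.58070373535156, 100.5762710571289), 5.358386516571045) rib [0.6193 0.0958 0.1305] 33
plate ((634.744140625, -5.679958343505859), (99.27351379394531, 64.3215103149414), 84.94142150878906) rib [ 0.6124 -0.0068  0.1863] 36
```

```bash
cat >> h.py <<'E'
def calc(xyz,jaw,s=None):
    "shift/roll in tool axes from present pose to world xyz (TCP) with jaw dir at jaw deg (mod 180)"
    s=s or state(); M=R.from_quat(s['eef_rot']).as_matrix()
    l=M.T@(np.array(xyz)-s['tcp_pos']); cur=np.degrees(np.arctan2(M[1,2],M[0,2]))
    dy=(jaw-cur+90)%180-90
    print('t',round(s['time_s'],2),'tcp',np.round(s['tcp_pos'],4),'jaw',round(cur,2),'-> linear',np.round(l,4).tolist(),'roll',round(-dy/120,4),'alt',round((-dy-np.sign(-dy)*180)/120,4),'| j6',round(s['joint_positions'][5],2),'f',np.round(s['force'],1),'op',round(s['opening'],3))
E
python3 -m jog '{"linear":[[0,-0.17,0],[0,-0.17,0],[0,-0.17,0],[0,-0.17,0],[0,-0.17,0],[0,-0.17,0]],"roll":[0,0,0,0,0,0]}'
python3 -c "
from h import *
calc((0.35,0.12,0.40),30)
print(proj(camera_info('scene'),(0.57,-0.1,0.6)))"
```

```text
time_s: 0.65
tcp_pos: [0.1721, 0.5503, 0.4059]
eef_rot: [-0.696, 0.106, -0.108, 0.702]
force: [-0.3, 0.2, -2.1]
opening: 1.0
t 0.65 tcp [0.1721 0.5503 0.4059] jaw 72.65 -> linear [0.2981, 0.0032, -0.3577] roll 0.3554 alt -1.1446 | j6 -0.15 f [-0.3  0.2 -2.1] op 1.0
[255.95498664 -86.19810096]
```

```bash
python3 -m jog '{"linear":[[0.06,0,-0.04],[0.09,0,-0.08],[0.13,0,-0.12],[0.16,0,-0.16],[0.19,0,-0.2],[0.22,0,-0.24],[0.25,0,-0.28],[0.27,0,-0.32],[0.3,0,-0.36],[0.3,0,-0.36]],"roll":[0.04,0.08,0.12,0.16,0.2,0.24,0.28,0.32,0.36,0.36]}'
python3 -c "
from h import *
calc((0.37,-0.05,0.30),9)"
```

```text
time_s: 1.48
tcp_pos: [0.3331, 0.1659, 0.3989]
eef_rot: [0.611, -0.358, 0.356, -0.609]
force: [1.2, -0.1, -0.2]
opening: 0.998
t 1.48 tcp [0.3331 0.1659 0.3989] jaw 29.33 -> linear [0.2064, 0.0989, -0.0733] roll 0.1694 alt -1.3306 | j6 -0.28 f [ 1.2 -0.1 -0.2] op 0.998
```

```bash
python3 -m jog '{"linear":[[0.03,0.01,-0.01],[0.06,0.02,-0.02],[0.1,0.03,-0.03],[0.13,0.04,-0.04],[0.16,0.06,-0.05],[0.18,0.08,-0.06],[0.18,0.1,-0.06],[0.18,0.1,-0.06],[0.18,0.1,-0.06]],"roll":[0.05,0.1,0.14,0.17,0.17,0.17,0.17,0.17,0.17]}'
python3 - <<'E'
from h import *
s=state(); calc((0.4715,-0.0731,0.20),8.8,s)
p,d,c=shot("wrist","w1"); P=cloud(d,c)
x,y,z=P[...,0],P[...,1],P[...,2]
for lo,hi,n in [(0.1,0.125,'handle'),(0.072,0.09,'hoodtop')]:
    mm=(z>lo)&(z<hi)&(d>0)&(x>.4)&(x<.55)&(y>-.16)&(y<.02);q=P[mm]
    if len(q)>10: print(n,len(q),cv2.minAreaRect((q[:,:2]*1000).astype(np.float32)),np.round(q.mean(0),4))
E
```

```text
time_s: 2.23
tcp_pos: [0.3685, -0.018, 0.2988]
eef_rot: [0.539, -0.461, 0.457, -0.537]
force: [0.3, -0.4, 0.9]
opening: 0.998
t 2.23 tcp [ 0.3685 -0.018   0.2988] jaw 9.0 -> linear [0.0709, 0.098, 0.0937] roll 0.0017 alt -1.4983 | j6 -0.44 f [ 0.3 -0.4  0.9] op 0.998
handle 442 ((473.353759765625, -73.86231994628906), (9.630022048950195, 75.71551513671875), 9.54804515838623) [ 0.4723 -0.0717  0.1113]
hoodtop 3003 ((473.694580078125, -74.0355224609375), (66.4074478149414, 107.95074462890625), 9.664620399475098) [ 0.4708 -0.069   0.0779]
```

View pics/w1.png

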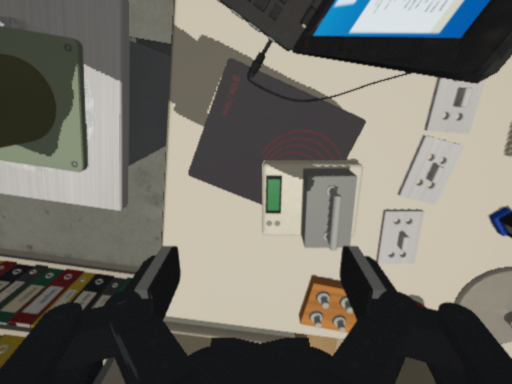

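```bash
python3 -m jog '{"linear":[[0.03,0.03,0.03],[0.06,0.06,0.06],[0.07,0.1,0.094],[0.071,0.11,0.094],[0.071,0.12,0.094],[0.071,0.12,0.094],[0.071,0.12,0.094],[0.071,0.12,0.094]],"roll":[-0.004,-0.004,-0.004,-0.004,-0.004,-0.004,-0.004,-0.004]}'
python3 - <<'E'
from h import *
calc((0.4725,-0.0735,0.093),9.5)
E
```

```text
time_s: 2.95
tcp_pos: [0.4751, -0.0733, 0.1837]
eef_rot: [-0.54, 0.455, -0.458, 0.541]
force: [0.3, 0.2, 0.5]
opening: 1.001
t 2.95 tcp [ 0.4751 -0.0733  0.1837] jaw 9.61 -> linear [-0.0004, 0.0907, -0.0029] roll 0.0009 alt -1.4991 | j6 -0.5 f [0.3 0.2 0.5] op 1.001
```

```bash
python3 -m jog '{"linear":[[0,0.03,-0.002],[0,0.06,-0.002],[0,0.09,-0.002],[0,0.09,-0.002],[0,0.09,-0.002]],"roll":[0,0,0,0,0]}'
python3 -m jog '{"linear":[[0,0,0],[0,0,0],[0,0,0],[0,0,0],[0,0,0],[0,0,0],[0,0,0],[0,0,0],[0,0,0],[0,0,0]],"roll":[0,0,0,0,0,0,0,0,0,0]}' -1
python3 -m jog '{"linear":[[0,-0.02,0],[0,-0.04,0],[0,-0.06,0],[0,-0.08,0],[0,-0.1,0],[0,-0.11,0],[0,-0.11,0],[0,-0.11,0]],"roll":[0,0,0,0,0,0,0,0]}'
python3 - <<'E'
from h import *
calc((0.38,-0.25,0.2),9.5)
shot("wrist","w2")
E
```

```text
time_s: 3.37
tcp_pos: [0.4718, -0.0735, 0.0923]
eef_rot: [0.54, -0.457, 0.457, -0.54]
force: [0.1, 0.1, 0.8]
opening: 1.001
time_s: 4.2
tcp_pos: [0.4729, -0.0741, 0.0918]
eef_rot: [-0.54, 0.456, -0.457, 0.54]
force: [1.7, 1.0, 3.2]
opening: 0.09
time_s: 4.87
tcp_pos: [0.4717, -0.0739, 0.2005]
eef_rot: [0.54, -0.457, 0.456, -0.54]
force: [-0.3, 0.1, -2.0]
opening: 0.091
t 4.87 tcp [ 0.4717 -0.0739  0.2005] jaw 9.53 -> linear [0.1585, 0.0006, -0.1196] roll 0.0002 alt -1.4998 | j6 -0.5 f [-0.3  0.1 -2. ] op 0.091
```

View pics/w2.png

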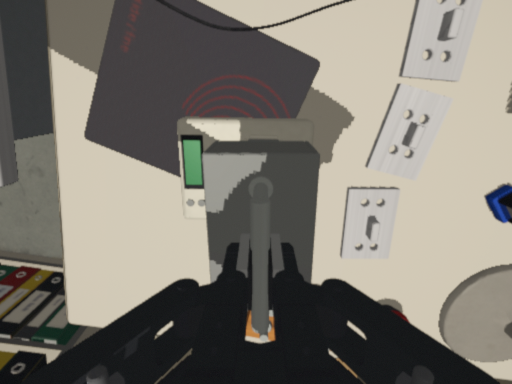

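```bash
python3 -m jog '{"linear":[[0.03,0,-0.02],[0.06,0,-0.045],[0.09,0,-0.07],[0.12,0,-0.09],[0.15,0,-0.11],[0.159,0.03,-0.12],[0.159,0.06,-0.12],[0.159,0.09,-0.12],[0.159,0.11,-0.12],[0.159,0.12,-0.12]],"roll":[0,0,0,0,0,0,0,0,0,0]}'
python3 -m jog '{"linear":[[0,0,0],[0,0.007,0],[0,0.014,0],[0,0.02,0],[0,0.022,0],[0,0.022,0]],"roll":[0,0,0,0,0,0]}'
python3 - <<'E'
from h import *
calc((0.38,-0.25,0.057),9.5)
shot("scene","s2")
E
```

```text
time_s: 5.75
tcp_pos: [0.3766, -0.2477, 0.0763]
eef_rot: [-0.539, 0.461, -0.453, 0.54]
force: [-1.0, 0.4, -3.0]
opening: 0.091
time_s: 6.25
tcp_pos: [0.3802, -0.2505, 0.0592]
eef_rot: [-0.54, 0.457, -0.457, 0.54]
force: [-0.2, 0.4, -2.2]
opening: 0.095
t 6.25 tcp [ 0.3802 -0.2505  0.0592] jaw 9.54 -> linear [-0.0005, 0.0022, -0.0001] roll 0.0004 alt -1.4996 | j6 -0.94 f [-0.2  0.4 -2.2] op 0.095
```

View pics/s2.png

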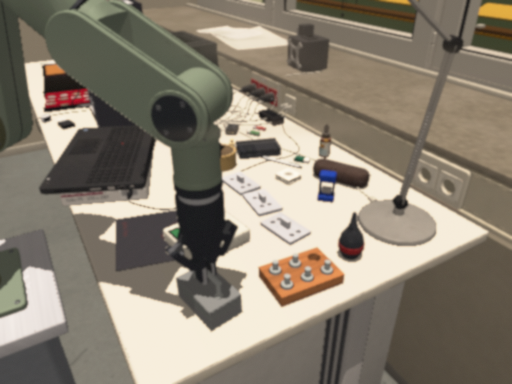

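Force still reads −2.2 N, so the hood hasn't touched down. I'll lower it 1 mm at a time.

```bash
python3 -m jog '{"linear":[[0,0.001,0],[0,0.002,0],[0,0.002,0]],"roll":[0,0,0]}'
python3 -m jog '{"linear":[[0,0.001,0],[0,0.001,0],[0,0.001,0]],"roll":[0,0,0]}'
```

```text
time_s: 6.55
tcp_pos: [0.3803, -0.2508, 0.0575]
eef_rot: [0.54, -0.457, 0.457, -0.54]
force: [-0.6, 0.2, -2.5]
opening: 0.093
time_s: 6.8
tcp_pos: [0.3807, -0.2509, 0.0567]
eef_rot: [-0.54, 0.456, -0.457, 0.54]
force: [1.3, 0.9, 0.0]
opening: 0.095
```

```bash
python3 -m jog '{"linear":[[0,0,0],[0,0,0],[0,0,0],[0,0,0],[0,0,0],[0,0,0]],"roll":[0,0,0,0,0,0]}' 1
python3 -m jog '{"linear":[[0,-0.02,0],[0,-0.05,0],[0,-0.08,0],[0,-0.12,0],[0,-0.15,0],[0,-0.18,0],[0,-0.21,0],[0,-0.21,0]],"roll":[0,0,0,0,0,0,0,0]}'
python3 - <<'E'
from h import *
calc((0.45,-0.12,0.27),5)
p,d,c=shot("wrist","w3")
E
```

```text
time_s: 7.3
tcp_pos: [0.3802, -0.2507, 0.0563]
eef_rot: [0.54, -0.457, 0.457, -0.54]
force: [-0.3, -0.3, 0.1]
opening: 0.929
time_s: 7.97
tcp_pos: [0.3831, -0.2534, 0.2736]
eef_rot: [0.54, -0.452, 0.462, -0.539]
force: [0.7, -0.3, 1.5]
opening: 0.998
t 7.97 tcp [ 0.3831 -0.2534  0.2736] jaw 9.54 -> linear [-0.1205, 0.003, 0.088] roll 0.0379 alt -1.4621 | j6 -0.94 f [ 0.7 -0.3  1.5] op 0.998
```

View pics/w3.png

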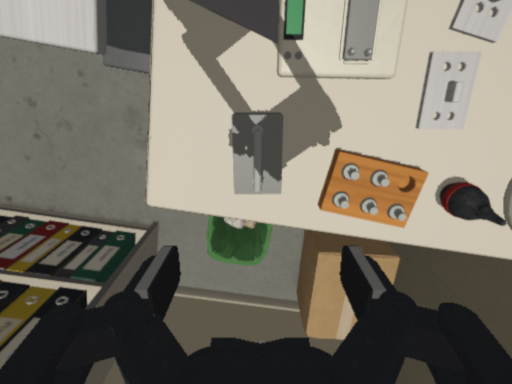

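```bash
python3 -m jog '{"linear":[[-0.04,0,0.02],[-0.08,0,0.03],[-0.12,0,0.04],[-0.16,0,0.05],[-0.2,0.01,0.06],[-0.24,0.02,0.07],[-0.28,0.03,0.08],[-0.28,0.03,0.09],[-0.28,0.03,0.09],[-0.28,0.03,0.09]],"roll":[0,0,0,0,0,0,0,0,0,0]}'
python3 - <<'E'
from h import *
calc((0.45,-0.12,0.27),5)
p,d,c=shot("wrist","w4")
E
```

```text
time_s: 8.85
tcp_pos: [0.4218, 0.0408, 0.235]
eef_rot: [0.541, -0.457, 0.456, -0.539]
force: [-0.1, -0.5, -0.0]
opening: 1.001
t 8.85 tcp [0.4218 0.0408 0.235 ] jaw 9.64 -> linear [0.1632, -0.035, 0.0008] roll 0.0387 alt -1.4613 | j6 -0.28 f [-0.1 -0.5 -0. ] op 1.001
```

View pics/w4.png

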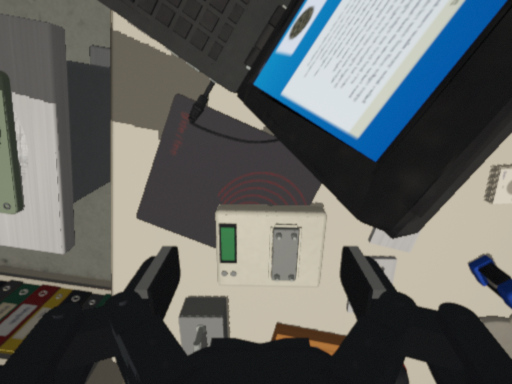

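```bash
python3 -m jog '{"linear":[[0.04,0,0.01],[0.08,0,0.02],[0.12,0,0.03],[0.16,0,0.04],[0.18,0.01,0.05],[0.18,0.02,0.05],[0.18,0.02,0.05],[0.18,0.02,0.05]],"roll":[0,0,0,0,0,0,0,0]}'
python3 - <<'E'
from h import *
calc((0.45,-0.12,0.27),5)
p,d,c=shot("wrist","w5")
cv2.imwrite("pics/w5c.png",cv2.resize(cv2.cvtColor(p,cv2.COLOR_RGB2BGR)[:250,150:],None,fx=2.2,fy=2.2,interpolation=cv2.INTER_CUBIC))
E
```

```text
time_s: 9.57
tcp_pos: [0.5, -0.1293, 0.2151]
eef_rot: [0.54, -0.459, 0.456, -0.539]
force: [0.0, -0.3, -0.1]
opening: 0.997
t 9.57 tcp [ 0.5    -0.1293  0.2151] jaw 9.4 -> linear [-0.0174, -0.0547, -0.048] roll 0.0367 alt -1.4633 | j6 -0.58 f [ 0.  -0.3 -0.1] op 0.997
```

View pics/w5c.png

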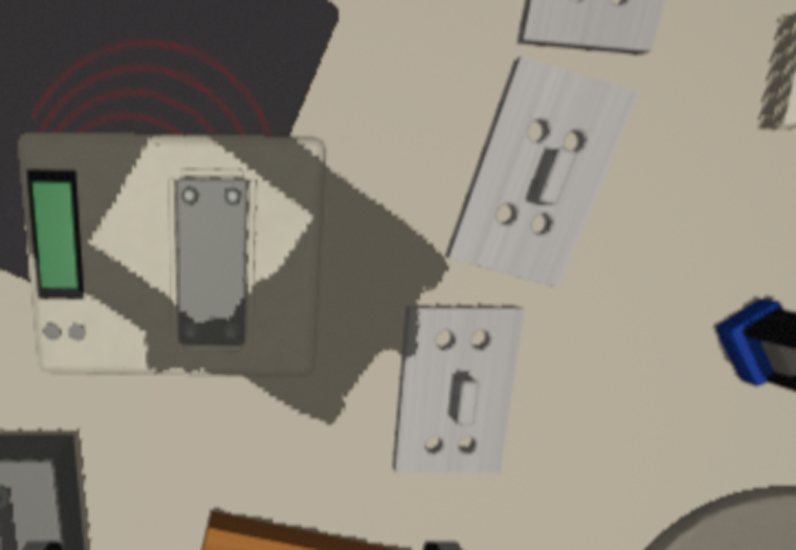

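The bar's pins are about 137 px apart over a 163 px bar, which gives about 64 mm. The lower-right plate's holes are 104 px apart over its 164 px length, also about 64 mm, so I'll try that one first. Next I'll measure the pins and that plate.

Run:
```python
from h import *
shot("top","t5")
for tag in ["w5","t5","w2"]:
    a=np.load(f"pics/{tag}.npz",allow_pickle=True);d=a['d'];c=a['c'].item();P=cloud(d,c);x,y,z=P[...,0],P[...,1],P[...,2]
    print(tag,'desk z',np.round(np.median(z[(d>0)&(abs(z)<.006)&(x>.35)&(x<.7)&(y>-.3)&(y<.1)]),4))
    for n,lo,hi,b in [('bar',.0415,.06,(.40,.53,-.14,-.01)),('bal',.028,.06,(.36,.56,-.16,.0)),('r',.005,.0125,(.56,.70,-.20,-.06)),('rrib',.02,.034,(.56,.70,-.20,-.06)),('q',.005,.0125,(.56,.70,-.07,.06)),('qrib',.02,.034,(.56,.70,-.07,.06))]:
        m=(d>0)&(z>lo)&(z<hi)&(x>b[0])&(x<b[1])&(y>b[2])&(y<b[3])
        nl,l,st,ce=cv2.connectedComponentsWithStats(m.astype(np.uint8))
        if nl<2: continue
        i=1+st[1:,4].argmax();q=P[l==i]
        if len(q)<6: continue
        r=cv2.minAreaRect((q[:,:2]*1000).astype(np.float32))
        print(n,len(q),np.round(r[0],1),np.round(r[1],1),round(r[2],1),'zmed',round(np.median(q[:,2]),4))
a=np.load("pics/w5.npz",allow_pickle=True);p=a['p']
im=cv2.cvtColor(p,cv2.COLOR_RGB2BGR)
cv2.imwrite("pics/w5h.png",cv2.resize(im[75:165,220:270],None,fx=6,fy=6,interpolation=cv2.INTER_CUBIC))
im=cv2.imread("pics/t5.png");cv2.imwrite("pics/t5h.png",cv2.resize(im[220:285,260:320],None,fx=8,fy=8,interpolation=cv2.INTER_CUBIC))
```

```text
w5 desk z -0.0017
bar 2269 [475.2 -74.9] [33.7 78.9] 9.4 zmed 0.0431
bal 14324 [455.6 -78.3] [149.4 119.4] 8.5 zmed 0.0334
r 3305 [ 626.2 -127.9] [ 65.  100.8] 9.3 zmed 0.0069
rrib 196 [ 625.8 -127.1] [10.5 25.5] 11.3 zmed 0.0265
q 4593 [637.2  -6.5] [100.1  65.2] 84.8 zmed 0.0069
qrib 285 [636.6  -6.7] [26.2 10.5] 84.1 zmed 0.0264
t5 desk z -0.0005
bar 161 [470.  -62.2] [35.6 55.4] 9.1 zmed 0.0444
bal 934 [452.6 -63.9] [147.3  93.3] 8.3 zmed 0.034
r 93 [606.5 -87. ] [60.  28.6] 35.6 zmed 0.0077
q 500 [635.6  -5.6] [99.9 65.8] 84.1 zmed 0.0078
qrib 30 [635.4  -5.3] [24.3  9.8] 87.8 zmed 0.027
w2 desk z -0.0015
bal 4694 [455.3 -77.3] [149.  117.8] 8.6 zmed 0.0332
r 3028 [ 626.3 -127.9] [ 64.9 101.2] 9.6 zmed 0.0069
rrib 193 [ 625.8 -126.9] [10.1 25.5] 10.4 zmed 0.0263
q 4180 [637.1  -6.6] [100.3  65.5] 84.9 zmed 0.0069
qrib 268 [636.6  -6.5] [25.9 10.6] 86.3 zmed 0.0262
```

View pics/w5h.png

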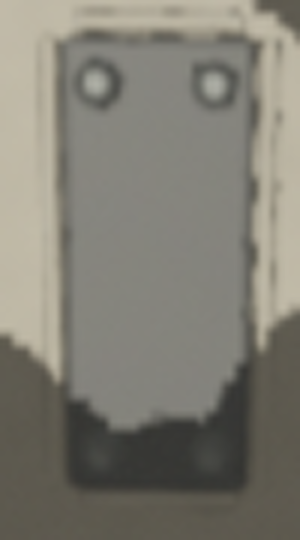

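View pics/t5h.png

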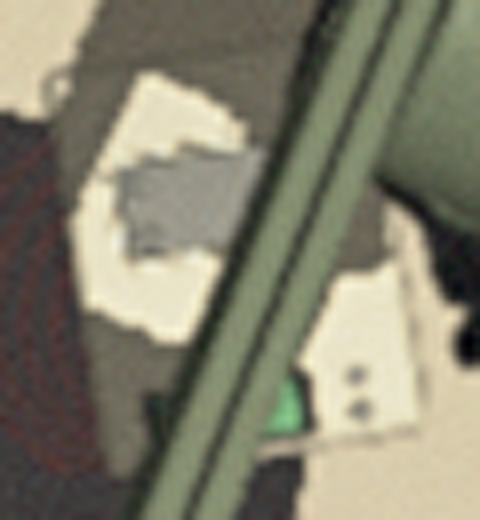

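Run:
```python
from h import *
for tag in ["w3","w4","w5","t5"]:
    a=np.load(f"pics/{tag}.npz",allow_pickle=True);d=a['d'];c=a['c'].item();P=cloud(d,c);x,y,z=P[...,0],P[...,1],P[...,2]
    for n,lo,hi,b in [('hoodtop',.037,.055,(.3,.46,-.33,-.17)),('handle',.07,.09,(.3,.46,-.33,-.17))]:
        m=(d>0)&(z>lo)&(z<hi)&(x>b[0])&(x<b[1])&(y>b[2])&(y<b[3])
        q=P[m]
        if len(q)<6: continue
        r=cv2.minAreaRect((q[:,:2]*1000).astype(np.float32))
        print(tag,n,len(q),np.round(r[0],1),np.round(r[1],1),round(r[2],1),'zmed',round(np.median(q[:,2]),4))
# pins via pixels in w5h crop : px/6
c=np.load("pics/w5.npz",allow_pickle=True)['c'].item()
for z in (0.054,0.0525):
  pts=[rayz(c,220+u/6-.42,75+v/6-.42,z) for u,v in [(98,82),(214,85),(98,455),(210,455)]]
  print(np.round(pts,4)); q=np.array(pts); print('centre',q.mean(0),'dist',np.linalg.norm(q[0]-q[2]),np.linalg.norm(q[1]-q[3]),np.linalg.norm(q[0]-q[1]), 'ang', np.degrees(np.arctan2(*(q[0]+q[1]-q[2]-q[3])[[0,1]])))
```

```text
w3 hoodtop 3407 [ 381.4 -251.1] [ 66.  107.5] 9.5 zmed 0.043
w3 handle 520 [ 381.5 -251.3] [ 9.9 75.8] 9.7 zmed 0.0769
w4 hoodtop 1285 [ 378.9 -233.7] [66.1 75.5] 9.5 zmed 0.0429
w4 handle 62 [ 376.7 -218.7] [ 9.2 11.5] 14.4 zmed 0.0759
w5 hoodtop 2339 [ 381.9 -251.6] [ 66.8 109.2] 9.8 zmed 0.0431
w5 handle 295 [ 379.3 -235. ] [10.  43.2] 9.7 zmed 0.0769
t5 hoodtop 294 [ 379.6 -250.1] [ 64.5 109.3] 8.2 zmed 0.0435
t5 handle 16 [ 384.4 -281.2] [ 8.3 14. ] 19.6 zmed 0.0764
[[ 0.4618 -0.0455  0.054 ]
 [ 0.481  -0.0427  0.054 ]
 [ 0.4705 -0.108   0.054 ]
 [ 0.4903 -0.1047  0.054 ]]
centre [ 0.47589214 -0.0752173   0.054     ] dist 0.06312439900839989 0.06261987413520408 0.01946604775067756 ang -8.224385690511783
[[ 0.4616 -0.0455  0.0525]
 [ 0.481  -0.0427  0.0525]
 [ 0.4704 -0.1083  0.0525]
 [ 0.4903 -0.105   0.0525]]
centre [ 0.47583509 -0.07535987  0.0525    ] dist 0.06343782492037521 0.0629307949751157 0.019562700770185907 ang -8.224385690511744
```

Run:
```python
from h import *
c=camera_info('scene')
for h in (.06,.2,.3,.35,.4,.5): print(h,proj(c,(.38,-.25,h)))
a=np.load("pics/t5.npz",allow_pickle=True);d=a['d'];P=cloud(d,a['c'].item());m=(d>0)&(P[...,2]>.3)&(P[...,0]<.7);q=P[m]
for x in np.arange(.1,.7,.05):
    k=q[abs(q[:,0]-x)<.025]; print(round(x,2),len(k),np.round(k.max(0),3) if len(k) else '', np.round(k.min(0),3) if len(k) else '')
calc((0.625,-0.1278,0.15),9.8)
```

```text
0.06 [206.01794058 279.73644052]
0.2 [200.14894757 212.50471094]
0.3 [195.104273   154.71588831]
0.35 [192.24715381 121.98641252]
0.4 [189.12552096  86.22682392]
0.5 [181.92679035   3.76240308]
0.1 0  
0.15 0  
0.2 0  
0.25 0  
0.3 2180 [0.325 0.026 0.656] [ 0.284 -0.11   0.573]
0.35 3413 [0.375 0.004 0.637] [ 0.325 -0.133  0.52 ]
0.4 1715 [ 0.425 -0.011  0.607] [ 0.375 -0.154  0.507]
0.45 1744 [0.475 0.139 0.597] [ 0.425 -0.177  0.3  ]
0.5 2563 [0.525 0.258 0.632] [ 0.475 -0.193  0.3  ]
0.55 2489 [0.575 0.368 0.699] [ 0.525 -0.164  0.3  ]
0.6 1481 [0.625 0.42  0.702] [ 0.575 -0.155  0.3  ]
0.65 202 [ 0.675 -0.137  0.637] [ 0.625 -0.175  0.59 ]
t 9.67 tcp [ 0.501  -0.1285  0.2165] jaw 9.53 -> linear [0.0198, 0.0664, 0.1224] roll -0.0023 alt 1.4977 | j6 -0.58 f [-0.6  0.6  0.5] op 1.001
```

View pics/t5.png

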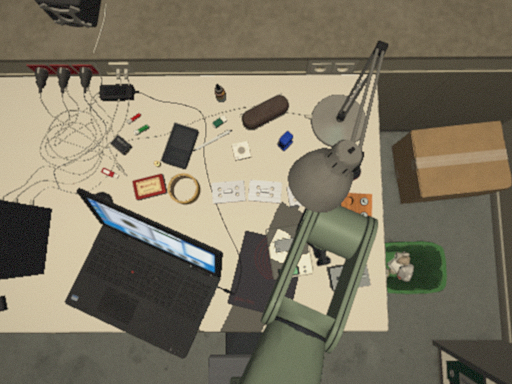

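```bash
python3 -m jog '{"linear":[[0,0.04,0],[0,0.08,0],[0,0.12,0],[0,0.13,0.01],[0.01,0.13,0.04],[0.02,0.13,0.08],[0.02,0.13,0.12],[0.02,0.13,0.122],[0.02,0.13,0.122],[0.02,0.13,0.122]],"roll":[0,0,0,0,0,0,0,0,0,0]}'
python3 - <<'E'
from h import *
calc((0.625,-0.1278,0.0115),9.8)
shot("wrist","w6")
E
```

```text
time_s: 10.5
tcp_pos: [0.6247, -0.1273, 0.0865]
eef_rot: [0.54, -0.457, 0.456, -0.54]
force: [-0.3, -0.1, 0.1]
opening: 1.0
t 10.5 tcp [ 0.6247 -0.1273  0.0865] jaw 9.63 -> linear [0.0006, 0.075, 0.0002] roll -0.0014 alt 1.4986 | j6 -0.5 f [-0.3 -0.1  0.1] op 1.0
```

View pics/w6.png

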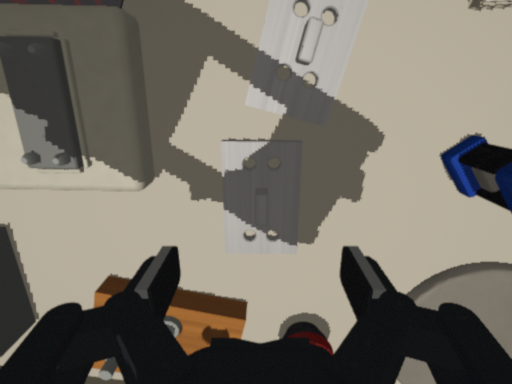

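```bash
python3 -m jog '{"linear":[[0,0.03,0],[0,0.055,0],[0,0.07,0],[0,0.075,0],[0,0.075,0]],"roll":[0,0,0,0,0]}'
python3 -m jog '{"linear":[[0,0,0],[0,0,0],[0,0,0],[0,0,0],[0,0,0],[0,0,0],[0,0,0],[0,0,0],[0,0,0],[0,0,0]],"roll":[0,0,0,0,0,0,0,0,0,0]}' -1
python3 -m jog '{"linear":[[0,-0.02,0],[0,-0.04,0],[0,-0.06,0],[0,-0.085,0],[0,-0.085,0],[0,-0.085,0]],"roll":[0,0,0,0,0,0]}'
python3 - <<'E'
from h import *
calc((0.474,-0.0747,0.1),8.7)
shot("wrist","w7")
E
```

```text
time_s: 10.97
tcp_pos: [0.6227, -0.1278, 0.0099]
eef_rot: [0.54, -0.458, 0.455, -0.539]
force: [-0.3, 0.6, -0.4]
opening: 0.998
time_s: 11.8
tcp_pos: [0.6259, -0.1285, 0.012]
eef_rot: [-0.54, 0.456, -0.457, 0.54]
force: [0.2, 0.8, 5.8]
opening: 0.095
time_s: 12.3
tcp_pos: [0.6262, -0.1287, 0.0972]
eef_rot: [-0.539, 0.456, -0.458, 0.54]
force: [-0.5, -0.5, -2.1]
opening: 0.097
t 12.3 tcp [ 0.6262 -0.1287  0.0972] jaw 9.53 -> linear [-0.0785, -0.0033, -0.1412] roll 0.0069 alt -1.4931 | j6 -0.5 f [-0.5 -0.5 -2.1] op 0.097
```

View pics/w7.png

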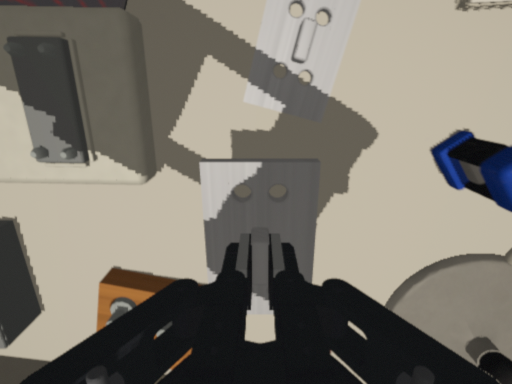

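Run:
```python
from h import *
a=np.load("pics/w7.npz",allow_pickle=True);d=a['d'];c=a['c'].item();P=cloud(d,c);z=P[...,2]
s=state();M=R.from_quat(s['eef_rot']).as_matrix()
sub=P[165:215,195:325];dd=d[165:215,195:325];L=(sub-s['tcp_pos'])@M  # tool coords
m=(dd>0)&(sub[...,2]>.05);q=L[m];print('tool x,y,z min',np.round(q.min(0),4),'max',np.round(q.max(0),4),'med z world',np.median(sub[m][:,2]), np.median(q[:,1]))
# edges: far edge (min tool x), sides
full=(P-s['tcp_pos'])@M; mk=(d>0)&(z>.07)&(z<.105)
for r in (175,185,195,205):
    k=full[r][mk[r]&(np.arange(512)>190)&(np.arange(512)<335)];print(r,np.round(k[:,2].min(),4),np.round(k[:,2].max(),4))
for cc in (210,225,290,310):
    k=full[:230,cc][mk[:230,cc]];print(cc,np.round(k[:,0].min(),4))
# plane tilt
A=np.c_[q[:,0],q[:,2],np.ones(len(q))];print(np.linalg.lstsq(A,q[:,1],rcond=None)[0])
```

```text
tool x,y,z min [-0.0477  0.0007 -0.0303] max [-0.0186  0.0124  0.0339] med z world 0.0921849896727027 0.0031220025814522926
175 -0.0302 0.0339
185 -0.0299 0.0336
195 -0.0297 0.0333
205 -0.0303 0.0339
210 -0.0493
225 -0.0494
290 -0.0495
310 -0.0495
[ 0.01548066 -0.0018746   0.00378761]
```

```bash
python3 -m jog '{"linear":[[-0.02,0,-0.035],[-0.04,0,-0.07],[-0.06,0,-0.105],[-0.078,0,-0.14],[-0.0787,0,-0.1414],[-0.0787,0,-0.1414],[-0.0787,0,-0.1414]],"roll":[0,0.007,0.007,0.007,0.007,0.007,0.007]}'
python3 - <<'E'
from h import *
calc((0.4737,-0.0746,0.07),8.7)
shot("wrist","w8")
E
```

```text
time_s: 12.93
tcp_pos: [0.4719, -0.0738, 0.0949]
eef_rot: [0.537, -0.461, 0.46, -0.536]
force: [-0.1, 0.9, -1.1]
opening: 0.094
t 12.93 tcp [ 0.4719 -0.0738  0.0949] jaw 8.69 -> linear [0.001, 0.0249, 0.0017] roll -0.0001 alt 1.4999 | j6 -0.49 f [-0.1  0.9 -1.1] op 0.094
```

View pics/w8.png

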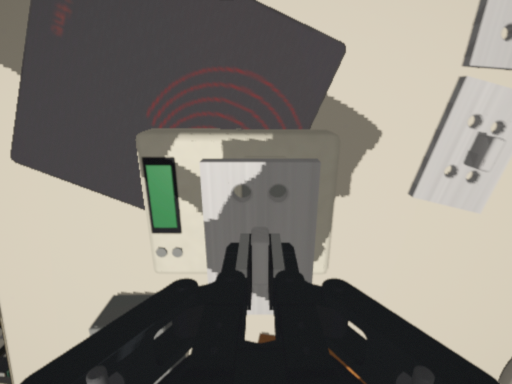

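```bash
python3 -m jog '{"linear":[[0,0.01,0],[0,0.02,0],[0,0.024,0],[0,0.024,0],[0,0.024,0],[0,0.024,0]],"roll":[0,0,0,0,0,0]}'
python3 - <<'E'
from h import *
for i in range(3):
    calc((0.4737,-0.0746,0.06),8.7); grab_frame("top")
E
```

```text
time_s: 13.48
tcp_pos: [0.4731, -0.0743, 0.0721]
eef_rot: [0.536, -0.461, 0.461, -0.536]
force: [0.3, 0.2, -1.6]
opening: 0.095
t 13.48 tcp [ 0.4731 -0.0743  0.0721] jaw 8.69 -> linear [0.0004, 0.0121, 0.0006] roll -0.0001 alt 1.4999 | j6 -0.49 f [ 0.3  0.2 -1.6] op 0.095
t 13.53 tcp [ 0.4733 -0.0743  0.0724] jaw 8.69 -> linear [0.0003, 0.0124, 0.0004] roll -0.0001 alt 1.4999 | j6 -0.49 f [-0.7 -0.1 -1.2] op 0.1
t 13.58 tcp [ 0.4733 -0.0743  0.0726] jaw 8.69 -> linear [0.0003, 0.0126, 0.0004] roll -0.0001 alt 1.4999 | j6 -0.49 f [ 0.1 -0.2 -0.8] op 0.098
```

```bash
python3 -m jog '{"linear":[[0,0.004,0],[0,0.006,0],[0,0.006,0],[0,0.006,0]],"roll":[0,0,0,0]}'
python3 -m jog '{"linear":[[0,0.002,0],[0,0.002,0],[0,0.002,0]],"roll":[0,0,0]}'
python3 -m jog '{"linear":[[0,0.002,0],[0,0.002,0],[0,0.002,0]],"roll":[0,0,0]}'
```

```text
time_s: 13.97
tcp_pos: [0.4726, -0.0741, 0.0661]
eef_rot: [0.537, -0.461, 0.461, -0.536]
force: [0.3, -0.9, -1.9]
opening: 0.1
time_s: 14.22
tcp_pos: [0.4731, -0.0743, 0.0644]
eef_rot: [-0.536, 0.461, -0.461, 0.537]
force: [0.5, -1.3, -1.3]
opening: 0.095
time_s: 14.47
tcp_pos: [0.4737, -0.0746, 0.0626]
eef_rot: [-0.536, 0.46, -0.461, 0.537]
force: [2.0, -2.1, -1.4]
opening: 0.099
```

```bash
python3 -m jog '{"linear":[[0,0.002,0],[0,0.002,0],[0,0.002,0]],"roll":[0,0,0]}'
python3 -m jog '{"linear":[[0,0.002,0],[0,0.002,0],[0,0.002,0]],"roll":[0,0,0]}'
python3 -m jog '{"linear":[[0,0.001,0],[0,0.001,0],[0,0.001,0]],"roll":[0,0,0]}'
```

```text
time_s: 14.72
tcp_pos: [0.4738, -0.0746, 0.0606]
eef_rot: [-0.536, 0.46, -0.461, 0.537]
force: [4.2, -1.3, -0.7]
opening: 0.1
time_s: 14.97
tcp_pos: [0.4734, -0.0745, 0.0585]
eef_rot: [-0.536, 0.46, -0.461, 0.537]
force: [3.2, -2.9, 0.0]
opening: 0.096
time_s: 15.22
tcp_pos: [0.4733, -0.0744, 0.0575]
eef_rot: [-0.536, 0.46, -0.461, 0.537]
force: [4.5, -2.3, 0.8]
opening: 0.101
```

```bash
python3 -m jog '{"linear":[[0.0003,0,0.0006],[0.0003,0.001,0.0006],[0.0003,0.001,0.0006],[0.0003,0.001,0.0006]],"roll":[0,0,0,0]}'
python3 -m jog '{"linear":[[0,0.001,0],[0,0.001,0],[0,0.001,0]],"roll":[0,0,0]}'
```

```text
time_s: 15.55
tcp_pos: [0.4734, -0.0744, 0.0569]
eef_rot: [0.537, -0.461, 0.46, -0.536]
force: [0.4, -2.9, 5.9]
opening: 0.1
time_s: 15.8
tcp_pos: [0.4734, -0.0744, 0.0569]
eef_rot: [0.537, -0.461, 0.46, -0.536]
force: [-1.3, -1.8, 13.7]
opening: 0.098
```

```bash
python3 -m jog '{"linear":[[0,-0.002,0],[0,-0.002,0],[0,-0.002,0],[0,-0.002,0],[0,-0.002,0],[0,-0.002,0]],"roll":[0,0,0,0,0,0]}' 0
python3 -m jog '{"linear":[[0,-0.02,0],[0,-0.05,0],[0.02,-0.07,0.01],[0.05,-0.08,0.02],[0.07,-0.08,0.03],[0.07,-0.08,0.03],[0.07,-0.08,0.03]],"roll":[0,0,0,0,0,0,0]}'
python3 - <<'E'
from h import *
p,d,c=shot("wrist","w9"); calc((0.474,-0.0746,0.06),8.7)
P=cloud(d,c);x,y,z=P[...,0],P[...,1],P[...,2]
for n,lo,hi,b in [('plate',.047,.058,(.40,.56,-.16,0)),('rib',.065,.08,(.40,.56,-.16,0)),('bal',.028,.036,(.36,.56,-.16,.0)),('desk',-.004,.003,(.5,.6,-.1,0))]:
    m=(d>0)&(z>lo)&(z<hi)&(x>b[0])&(x<b[1])&(y>b[2])&(y<b[3]);q=P[m];print(n,len(q),cv2.minAreaRect((q[:,:2]*1000).astype(np.float32)) if len(q) else '',np.median(q[:,2]) if len(q) else '')
    if n=='plate':
        A=np.c_[q[:,:2],np.ones(len(q))];print('tilt',np.linalg.lstsq(A,q[:,2],rcond=None)[0])
E
```

```text
time_s: 16.3
tcp_pos: [0.4728, -0.0741, 0.0567]
eef_rot: [0.537, -0.461, 0.46, -0.536]
force: [0.3, 0.5, 0.4]
opening: 0.5
time_s: 16.88
tcp_pos: [0.5139, -0.1397, 0.1372]
eef_rot: [-0.536, 0.461, -0.461, 0.536]
force: [-0.6, 0.8, -0.4]
opening: 0.5
t 16.93 tcp [ 0.5129 -0.1387  0.1365] jaw 8.65 -> linear [-0.0691, 0.0767, -0.0287] roll -0.0004 alt 1.4996 | j6 -0.58 f [-0.3  0.2  0.2] op 0.499
plate 10397 ((473.1835021972656, -74.25927734375), (63.83696365356445, 99.89008331298828), 8.78651237487793) 0.05208522419379388
tilt [-0.00083544  0.00049101  0.05248089]
rib 552 ((473.7951354980469, -74.3345718383789), (10.166668891906738, 25.467159271240234), 8.972941398620605) 0.07182475814034654
bal 14170 ((456.27410888671875, -78.37150573730469), (148.6681365966797, 118.72280883789062), 8.670937538146973) 0.0331321485373782
desk 8526 ((549.9996948242188, -50.002445220947266), (99.9777603149414, 99.97455596923828), 0.007641661912202835) -0.001971529848795589
```

View pics/w9.png

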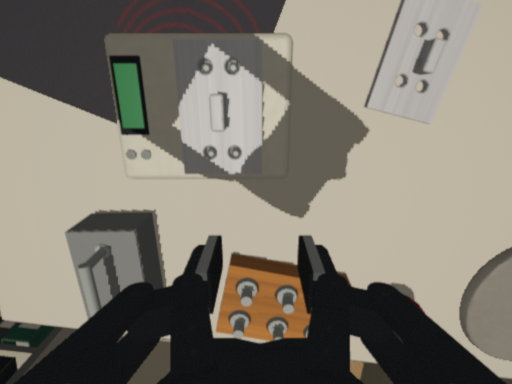

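Run:
```python
from h import *
for tag in ["w3","top0"]:
    if tag=="w3": a=np.load(f"pics/{tag}.npz",allow_pickle=True);d=a['d'];c=a['c'].item()
    else: a=np.load("pics/top0.npz");d=a['d'];c=camera_info('top')
    P=cloud(d,c);x,y,z=P[...,0],P[...,1],P[...,2]
    reg=(d>0)&(x>.47)&(x<.65)&(y>-.35)&(y<-.21)
    m=reg&(z>.038)&(z<.055)
    nl,l,st,ce=cv2.connectedComponentsWithStats(m.astype(np.uint8))
    pts=[]
    for i in range(1,nl):
        if st[i,4]<5: continue
        q=P[l==i];t=q[q[:,2]>np.percentile(q[:,2],60)]; 
        print(tag,i,st[i,4],'top mid',np.round((t.min(0)+t.max(0))/2,4),np.round(t.max(0)-t.min(0),4),'mean',np.round(t.mean(0),4))
    m=reg&(z>.012)&(z<.028);q=P[m];print('block',cv2.minAreaRect((q[:,:2]*1000).astype(np.float32)))
calc((0.5,-0.25,0.1365),8.7)
```

```text
w3 1 69 top mid [ 0.5173 -0.2554  0.0446] [0.0107 0.0118 0.0012] mean [ 0.5173 -0.2552  0.0445]
w3 2 70 top mid [ 0.5608 -0.2578  0.0446] [0.0108 0.0106 0.0014] mean [ 0.5604 -0.258   0.0444]
w3 3 63 top mid [ 0.5144 -0.2995  0.0447] [0.0097 0.0096 0.0017] mean [ 0.514  -0.2985  0.0444]
w3 4 65 top mid [ 0.5583 -0.3021  0.0445] [0.0104 0.0106 0.0015] mean [ 0.5587 -0.3017  0.0444]
w3 5 65 top mid [ 0.6021 -0.3049  0.0445] [0.0117 0.0098 0.0017] mean [ 0.602  -0.3044  0.0442]
block ((560.4810791015625, -280.2413330078125), (92.28650665283203, 137.323486328125), 86.55463409423828)
top0 1 15 top mid [ 0.6006 -0.3035  0.046 ] [0.0032 0.012  0.002 ] mean [ 0.6001 -0.3034  0.0461]
top0 2 14 top mid [ 0.5596 -0.2576  0.0456] [0.009  0.0058 0.0026] mean [ 0.5595 -0.2582  0.0463]
top0 3 14 top mid [ 0.5565 -0.3017  0.046 ] [0.0089 0.0074 0.0052] mean [ 0.5564 -0.3008  0.0453]
top0 4 14 top mid [ 0.5171 -0.255   0.0464] [0.0057 0.009  0.0041] mean [ 0.5161 -0.2563  0.0459]
top0 5 14 top mid [ 0.511  -0.2985  0.0458] [0.0058 0.0092 0.0023] mean [ 0.511  -0.2975  0.0455]
block ((557.9509887695312, -279.120361328125), (93.2137222290039, 136.1296844482422), 86.4084243774414)
t 16.93 tcp [ 0.5129 -0.1387  0.1365] jaw 8.65 -> linear [0.1081, -0.0001, -0.0295] roll -0.0004 alt 1.4996 | j6 -0.58 f [-0.3  0.2  0.2] op 0.499
```

```bash
python3 -c "
from h import *
calc((.516,-.2552,.031),8.7)"
python3 -m jog '{"linear":[[0.03,0,-0.003],[0.07,0,-0.01],[0.11,0,-0.015],[0.115,0.03,-0.015],[0.115,0.06,-0.015],[0.115,0.07,-0.015],[0.115,0.07,-0.015],[0.115,0.07,-0.015]],"roll":[0,0,0,0,0,0,0,0]}' -0.4
python3 - <<'E'
from h import *
calc((.516,-.2552,.031),8.7)
shot("wrist","w10")
E
```

```text
t 16.93 tcp [ 0.5129 -0.1387  0.1365] jaw 8.65 -> linear [0.1158, 0.1054, -0.0143] roll -0.0004 alt 1.4996 | j6 -0.58 f [-0.3  0.2  0.2] op 0.499
time_s: 17.6
tcp_pos: [0.5154, -0.2533, 0.0665]
eef_rot: [0.537, -0.461, 0.459, -0.537]
force: [0.6, 1.0, -0.1]
opening: 0.299
t 17.6 tcp [ 0.5154 -0.2533  0.0665] jaw 8.76 -> linear [0.002, 0.0355, 0.0004] roll 0.0005 alt -1.4995 | j6 -0.76 f [ 0.6  1.  -0.1] op 0.299
```

View pics/w10.png

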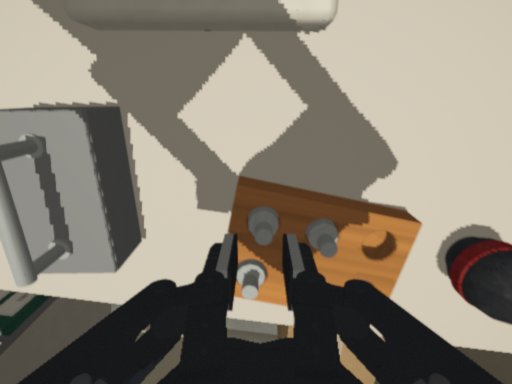

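```bash
python3 -m jog '{"linear":[[0.001,0.01,0],[0.001,0.02,0],[0.001,0.03,0],[0.001,0.0355,0],[0.001,0.0355,0],[0.001,0.0355,0]],"roll":[0,0,0,0,0,0]}'
python3 -m jog '{"linear":[[0,0,0],[0,0,0],[0,0,0],[0,0,0],[0,0,0],[0,0,0]],"roll":[0,0,0,0,0,0]}' -1
python3 -m jog '{"linear":[[0,-0.02,0],[0,-0.04,0],[0,-0.07,0],[0,-0.1,0],[0,-0.11,0],[0,-0.11,0]],"roll":[0,0,0,0,0,0]}'
python3 - <<'E'
from h import *
calc((.4497,-.0416,.14),8.7)
shot("wrist","w11")
E
```

```text
time_s: 18.15
tcp_pos: [0.5159, -0.2556, 0.031]
eef_rot: [0.537, -0.461, 0.46, -0.536]
force: [0.5, -0.1, -0.5]
opening: 0.299
time_s: 18.65
tcp_pos: [0.5166, -0.2561, 0.0321]
eef_rot: [-0.536, 0.461, -0.461, 0.536]
force: [0.6, 0.6, -0.1]
opening: 0.103
time_s: 19.15
tcp_pos: [0.5189, -0.2576, 0.1458]
eef_rot: [-0.536, 0.458, -0.464, 0.537]
force: [0.6, -0.5, 0.1]
opening: 0.105
t 19.15 tcp [ 0.5189 -0.2576  0.1458] jaw 8.69 -> linear [-0.224, 0.0043, -0.0357] roll -0.0001 alt 1.4999 | j6 -0.76 f [ 0.6 -0.5  0.1] op 0.105
```

View pics/w11.png

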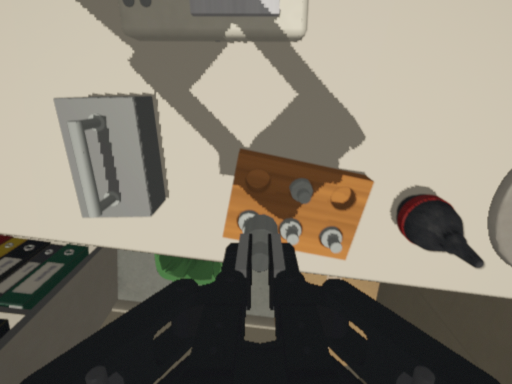

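```bash
python3 -m jog '{"linear":[[-0.03,0,-0.005],[-0.07,0,-0.011],[-0.11,0,-0.018],[-0.15,0,-0.024],[-0.19,0,-0.03],[-0.222,0,-0.0355],[-0.222,0.01,-0.0355],[-0.222,0.03,-0.0355],[-0.222,0.05,-0.0355],[-0.222,0.05,-0.0355]],"roll":[0,0,0,0,0,0,0,0,0,0]}'
python3 - <<'E'
from h import *
calc((.4497,-.0416,.08),8.7)
E
python3 -m jog '{"linear":[[0,0,0],[0,0,0],[0,0,0]],"roll":[0,0,0]}'
python3 - <<'E'
from h import *
calc((.4497,-.0416,.08),8.7)
shot("wrist","w12")
E
```

```text
time_s: 20.03
tcp_pos: [0.4427, -0.0406, 0.0863]
eef_rot: [0.538, -0.464, 0.457, -0.535]
force: [-1.6, 0.5, -1.3]
opening: 0.102
t 20.03 tcp [ 0.4427 -0.0406  0.0863] jaw 8.72 -> linear [0.0021, 0.0062, 0.0068] roll 0.0002 alt -1.4998 | j6 -0.44 f [-1.6  0.5 -1.3] op 0.102
time_s: 20.28
tcp_pos: [0.4485, -0.0425, 0.0923]
eef_rot: [-0.536, 0.46, -0.461, 0.536]
force: [0.5, -0.3, -0.7]
opening: 0.103
t 20.28 tcp [ 0.4485 -0.0425  0.0923] jaw 8.66 -> linear [-0.0007, 0.0123, 0.0013] roll -0.0004 alt 1.4996 | j6 -0.44 f [ 0.5 -0.3 -0.7] op 0.103
```

View pics/w12.png

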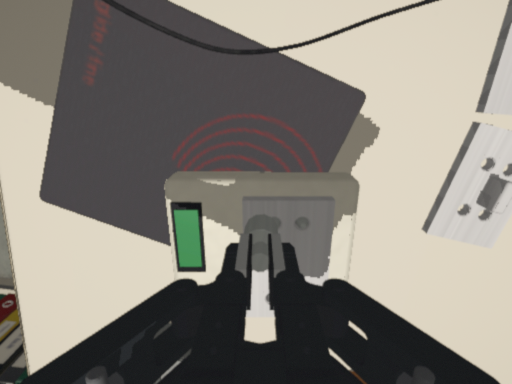

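```bash
python3 -m jog '{"linear":[[0,0.004,0.001],[0,0.008,0.001],[0,0.0105,0.001],[0,0.0105,0.001],[0,0.0105,0.001]],"roll":[0,0,0,0,0]}'
python3 -m jog '{"linear":[[0,0.001,0],[0,0.0015,0],[0,0.0015,0]],"roll":[0,0,0]}'
python3 -m jog '{"linear":[[0,0.001,0],[0,0.001,0],[0,0.001,0]],"roll":[0,0,0]}'
```

```text
time_s: 20.75
tcp_pos: [0.4485, -0.0417, 0.081]
eef_rot: [0.537, -0.461, 0.46, -0.536]
force: [0.2, 0.0, -0.9]
opening: 0.106
time_s: 21.0
tcp_pos: [0.449, -0.0418, 0.08]
eef_rot: [-0.536, 0.461, -0.461, 0.537]
force: [-0.2, -0.2, -0.1]
opening: 0.104
time_s: 21.25
tcp_pos: [0.4492, -0.0417, 0.0796]
eef_rot: [-0.536, 0.461, -0.461, 0.537]
force: [-1.6, 1.5, 6.6]
opening: 0.107
```

```bash
python3 -m jog '{"linear":[[0,-0.001,0],[0,-0.001,0],[0,-0.001,0],[0,-0.001,0],[0,-0.001,0]],"roll":[0,0,0,0,0]}' -0.4
python3 -m jog '{"linear":[[0,-0.01,0],[0,-0.03,0],[0,-0.055,0],[0.04,-0.06,0],[0.07,-0.06,0],[0.07,-0.06,0],[0.07,-0.06,0]],"roll":[0,0,0,0,0,0,0]}'
python3 - <<'E'
from h import *
calc((.5592,-.2577,.14),8.7)
shot("wrist","w13")
E
```

```text
time_s: 21.67
tcp_pos: [0.4487, -0.0417, 0.0796]
eef_rot: [0.536, -0.461, 0.461, -0.536]
force: [0.7, -0.9, -0.6]
opening: 0.299
time_s: 22.25
tcp_pos: [0.4599, -0.1122, 0.1407]
eef_rot: [-0.536, 0.461, -0.462, 0.536]
force: [1.0, 0.3, -0.1]
opening: 0.303
t 22.25 tcp [ 0.4599 -0.1122  0.1407] jaw 8.54 -> linear [0.1587, 0.0009, 0.0766] roll -0.0014 alt 1.4986 | j6 -0.57 f [ 1.   0.3 -0.1] op 0.303
```

View pics/w13.png

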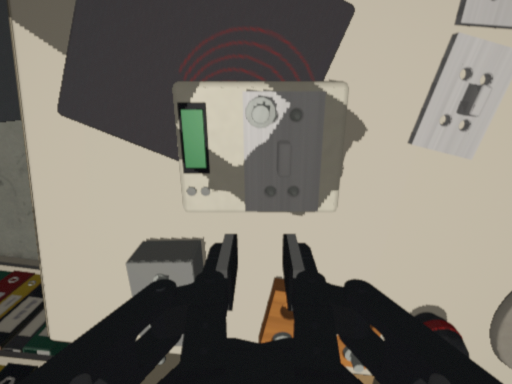

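```bash
python3 -m jog '{"linear":[[0.03,0,0.015],[0.07,0,0.03],[0.11,0,0.05],[0.145,0,0.07],[0.158,0,0.0766],[0.158,0.03,0.0766],[0.158,0.06,0.0766],[0.158,0.065,0.0766],[0.158,0.065,0.0766],[0.158,0.065,0.0766]],"roll":[0,0,0,0,0,0,0,0,0,0]}'
python3 - <<'E'
from h import *
calc((.5592,-.2577,.031),8.7)
shot("wrist","w14")
E
```

```text
time_s: 23.13
tcp_pos: [0.5589, -0.2544, 0.075]
eef_rot: [-0.537, 0.461, -0.46, 0.537]
force: [0.9, 0.2, 1.7]
opening: 0.297
t 23.13 tcp [ 0.5589 -0.2544  0.075 ] jaw 8.75 -> linear [0.0033, 0.044, -0.0001] roll 0.0005 alt -1.4995 | j6 -0.72 f [0.9 0.2 1.7] op 0.297
```

View pics/w14.png

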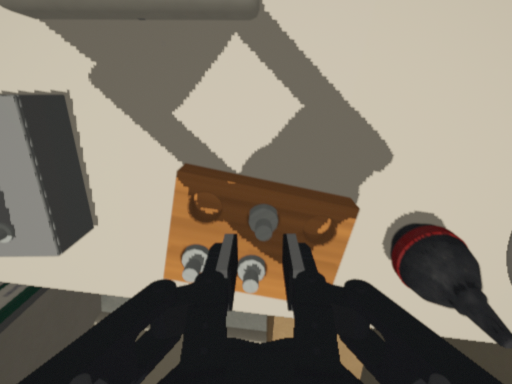

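```bash
python3 -m jog '{"linear":[[0.002,0.01,0],[0.002,0.025,0],[0.002,0.04,0],[0.002,0.044,0],[0.002,0.044,0],[0.002,0.044,0]],"roll":[0,0,0,0,0,0]}'
python3 -m jog '{"linear":[[0,0,0],[0,0,0],[0,0,0],[0,0,0],[0,0,0]],"roll":[0,0,0,0,0]}' -1
python3 -m jog '{"linear":[[0,-0.02,0],[0,-0.04,0],[0,-0.07,0],[0,-0.1,0],[0,-0.11,0],[0,-0.11,0],[0,-0.11,0]],"roll":[0,0,0,0,0,0,0]}'
python3 - <<'E'
from h import *
calc((.4863,-.0360,.095),8.7)
E
```

```text
time_s: 23.68
tcp_pos: [0.5598, -0.2578, 0.0316]
eef_rot: [-0.536, 0.46, -0.461, 0.537]
force: [0.2, -0.4, 0.3]
opening: 0.301
time_s: 24.1
tcp_pos: [0.5603, -0.2582, 0.0322]
eef_rot: [-0.536, 0.46, -0.462, 0.537]
force: [0.2, 0.4, 4.8]
opening: 0.107
time_s: 24.68
tcp_pos: [0.559, -0.2574, 0.1402]
eef_rot: [0.536, -0.461, 0.461, -0.536]
force: [-0.1, 0.9, -1.8]
opening: 0.105
t 24.68 tcp [ 0.559  -0.2574  0.1402] jaw 8.69 -> linear [-0.2298, 0.0453, -0.0384] roll -0.0001 alt 1.4999 | j6 -0.72 f [-0.1  0.9 -1.8] op 0.105
```

```bash
python3 -m jog '{"linear":[[-0.03,0,-0.005],[-0.07,0,-0.011],[-0.11,0,-0.018],[-0.15,0,-0.024],[-0.19,0,-0.03],[-0.22,0,-0.037],[-0.23,0,-0.0385],[-0.23,0.02,-0.0385],[-0.23,0.045,-0.0385],[-0.23,0.045,-0.0385]],"roll":[0,0,0,0,0,0,0,0,0,0]}'
python3 -m jog '{"linear":[[0,0,0],[0,0,0],[0,0,0],[0,0,0]],"roll":[0,0,0,0]}'
python3 - <<'E'
from h import *
calc((.4863,-.0360,.08),8.7)
shot("wrist","w15")
E
```

```text
time_s: 25.52
tcp_pos: [0.481, -0.0347, 0.0897]
eef_rot: [0.539, -0.465, 0.457, -0.534]
force: [-1.5, 0.3, -1.4]
opening: 0.104
time_s: 25.85
tcp_pos: [0.4875, -0.0366, 0.0969]
eef_rot: [-0.536, 0.46, -0.462, 0.537]
force: [-0.1, -0.0, -1.3]
opening: 0.106
t 25.85 tcp [ 0.4875 -0.0366  0.0969] jaw 8.66 -> linear [-0.0008, 0.0169, -0.0012] roll -0.0003 alt 1.4997 | j6 -0.4 f [-0.1 -0.  -1.3] op 0.106
```

View pics/w15.png

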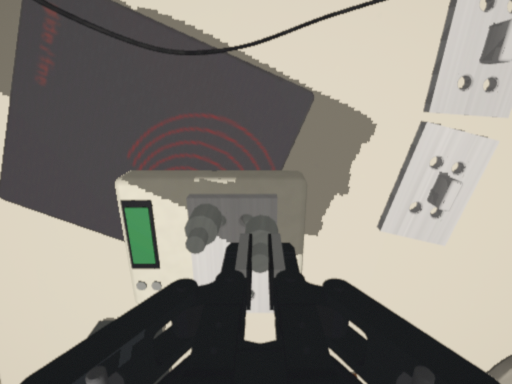

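```bash
python3 -m jog '{"linear":[[0,0.006,0],[0,0.012,0],[0,0.015,0],[0,0.0155,0],[0,0.0155,0]],"roll":[0,0,0,0,0]}'
python3 -m jog '{"linear":[[0,0.001,0],[0,0.001,0],[0,0.001,0]],"roll":[0,0,0]}'
python3 -m jog '{"linear":[[0,0.001,0],[0,0.001,0],[0,0.001,0]],"roll":[0,0,0]}'
```

```text
time_s: 26.32
tcp_pos: [0.4864, -0.036, 0.0802]
eef_rot: [0.537, -0.461, 0.461, -0.536]
force: [-0.2, 0.5, 2.2]
opening: 0.103
time_s: 26.57
tcp_pos: [0.4867, -0.036, 0.0801]
eef_rot: [-0.536, 0.461, -0.461, 0.537]
force: [-2.5, 1.5, 5.9]
opening: 0.102
time_s: 26.82
tcp_pos: [0.487, -0.0359, 0.0799]
eef_rot: [-0.536, 0.46, -0.461, 0.537]
force: [-3.6, 1.5, 11.8]
opening: 0.1
```

```bash
python3 -m jog '{"linear":[[0,-0.002,0],[0,-0.002,0],[0,-0.002,0],[0,-0.002,0],[0,-0.002,0]],"roll":[0,0,0,0,0]}' -0.4
python3 -m jog '{"linear":[[0,-0.01,0],[0,-0.03,0],[0,-0.055,0],[0.04,-0.06,0],[0.08,-0.06,0],[0.12,-0.06,0],[0.12,-0.06,0],[0.12,-0.06,0]],"roll":[0,0,0,0,0,0,0,0]}'
python3 - <<'E'
from h import *
calc((.5128,-.299,.14),8.7)
shot("wrist","w16")
E
```

```text
time_s: 27.23
tcp_pos: [0.4861, -0.0359, 0.0798]
eef_rot: [0.537, -0.461, 0.46, -0.536]
force: [0.4, -0.1, -0.2]
opening: 0.3
time_s: 27.9
tcp_pos: [0.505, -0.1566, 0.1411]
eef_rot: [-0.535, 0.461, -0.462, 0.536]
force: [0.0, 0.4, 0.0]
opening: 0.298
t 27.9 tcp [ 0.505  -0.1566  0.1411] jaw 8.48 -> linear [0.142, 0.0011, -0.0132] roll -0.0019 alt 1.4981 | j6 -0.61 f [0.  0.4 0. ] op 0.298
```

View pics/w16.png

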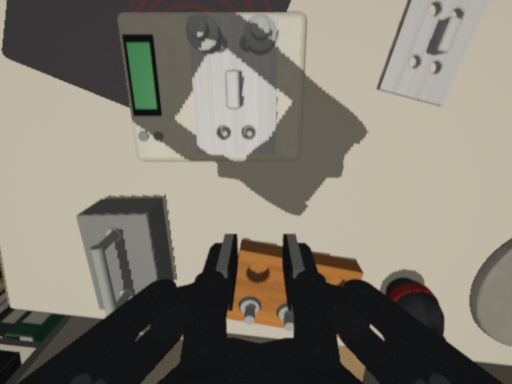

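```bash
python3 -m jog '{"linear":[[0.03,0,-0.003],[0.07,0,-0.006],[0.11,0,-0.01],[0.141,0,-0.013],[0.141,0.03,-0.013],[0.141,0.06,-0.013],[0.141,0.07,-0.013],[0.141,0.07,-0.013],[0.141,0.07,-0.013]],"roll":[0,0,0,0,0,0,0,0,0]}'
python3 - <<'E'
from h import *
calc((.5128,-.299,.031),8.7)
shot("wrist","w17")
E
```

```text
time_s: 28.7
tcp_pos: [0.5129, -0.2942, 0.07]
eef_rot: [-0.537, 0.461, -0.459, 0.537]
force: [0.7, -0.2, 0.5]
opening: 0.297
t 28.7 tcp [ 0.5129 -0.2942  0.07  ] jaw 8.79 -> linear [0.0048, 0.039, -0.0007] roll 0.0008 alt -1.4992 | j6 -0.82 f [ 0.7 -0.2  0.5] op 0.297
```

View pics/w17.png

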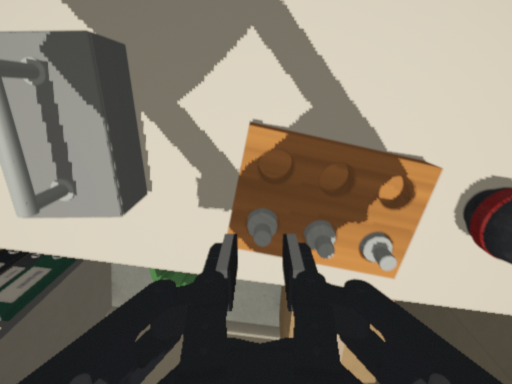

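```bash
python3 -m jog '{"linear":[[0.002,0.01,0],[0.002,0.025,0],[0.002,0.036,0],[0.002,0.039,0],[0.002,0.039,0],[0.002,0.039,0]],"roll":[0,0,0,0,0,0]}'
python3 -m jog '{"linear":[[0,0,0],[0,0,0],[0,0,0],[0,0,0],[0,0,0]],"roll":[0,0,0,0,0]}' -1
python3 -m jog '{"linear":[[0,-0.02,0],[0,-0.04,0],[0,-0.07,0],[0,-0.1,0],[0,-0.11,0],[0,-0.11,0],[0,-0.11,0]],"roll":[0,0,0,0,0,0,0]}'
python3 - <<'E'
from h import *
calc((.4605,-.1128,.095),8.7)
E
```

```text
time_s: 29.25
tcp_pos: [0.5135, -0.298, 0.0315]
eef_rot: [-0.536, 0.461, -0.461, 0.536]
force: [0.3, 0.5, 1.2]
opening: 0.302
time_s: 29.67
tcp_pos: [0.5141, -0.2984, 0.0322]
eef_rot: [-0.536, 0.46, -0.461, 0.537]
force: [0.1, 0.5, 3.8]
opening: 0.103
time_s: 30.25
tcp_pos: [0.5131, -0.2978, 0.1408]
eef_rot: [0.536, -0.461, 0.461, -0.536]
force: [-0.3, -0.1, -1.8]
opening: 0.105
t 30.25 tcp [ 0.5131 -0.2978  0.1408] jaw 8.69 -> linear [-0.1908, 0.0458, -0.024] roll -0.0001 alt 1.4999 | j6 -0.82 f [-0.3 -0.1 -1.8] op 0.105
```

```bash
python3 -m jog '{"linear":[[-0.03,0,-0.004],[-0.07,0,-0.009],[-0.11,0,-0.014],[-0.15,0,-0.019],[-0.18,0,-0.0225],[-0.191,0,-0.024],[-0.191,0.02,-0.024],[-0.191,0.045,-0.024],[-0.191,0.045,-0.024]],"roll":[0,0,0,0,0,0,0,0,0]}'
python3 -m jog '{"linear":[[0,0,0],[0,0,0],[0,0,0],[0,0,0]],"roll":[0,0,0,0]}'
python3 - <<'E'
from h import *
calc((.4605,-.1128,.08),8.7)
E
```

```text
time_s: 31.0
tcp_pos: [0.4557, -0.1105, 0.0904]
eef_rot: [0.538, -0.465, 0.456, -0.535]
force: [-1.5, 0.5, -1.3]
opening: 0.103
time_s: 31.33
tcp_pos: [0.4618, -0.1135, 0.0974]
eef_rot: [-0.536, 0.46, -0.462, 0.537]
force: [0.1, -0.6, -0.8]
opening: 0.104
t 31.33 tcp [ 0.4618 -0.1135  0.0974] jaw 8.66 -> linear [-0.0009, 0.0174, -0.0012] roll -0.0003 alt 1.4997 | j6 -0.57 f [ 0.1 -0.6 -0.8] op 0.104
```

```bash
python3 -m jog '{"linear":[[0,0.006,0],[0,0.012,0],[0,0.0155,0],[0,0.016,0],[0,0.016,0]],"roll":[0,0,0,0,0]}'
python3 -m jog '{"linear":[[0,0.001,0],[0,0.001,0],[0,0.001,0]],"roll":[0,0,0]}'
```

```text
time_s: 31.75
tcp_pos: [0.4607, -0.1127, 0.0802]
eef_rot: [0.536, -0.461, 0.461, -0.536]
force: [0.2, 0.3, -0.7]
opening: 0.102
time_s: 32.0
tcp_pos: [0.4609, -0.1128, 0.08]
eef_rot: [0.537, -0.461, 0.461, -0.536]
force: [-2.8, 0.5, 5.6]
opening: 0.101
```

```bash
python3 -m jog '{"linear":[[0,-0.001,0],[0,-0.001,0],[0,-0.001,0],[0,-0.001,0],[0,-0.001,0]],"roll":[0,0,0,0,0]}' -0.4
python3 -m jog '{"linear":[[0,-0.01,0],[0,-0.03,0],[0,-0.055,0],[0.04,-0.06,0],[0.08,-0.06,0],[0.08,-0.06,0],[0.08,-0.06,0]],"roll":[0,0,0,0,0,0,0]}'
python3 - <<'E'
from h import *
calc((.5573,-.3018,.07),8.7)
shot("wrist","w18")
E
```

```text
time_s: 32.42
tcp_pos: [0.4606, -0.1127, 0.0801]
eef_rot: [0.536, -0.461, 0.461, -0.536]
force: [0.1, 0.2, -0.8]
opening: 0.301
time_s: 33.0
tcp_pos: [0.4734, -0.1939, 0.1414]
eef_rot: [-0.536, 0.461, -0.462, 0.536]
force: [-0.8, -0.2, -0.3]
opening: 0.299
t 33.0 tcp [ 0.4734 -0.1939  0.1414] jaw 8.51 -> linear [0.1191, 0.0717, 0.0669] roll -0.0016 alt 1.4984 | j6 -0.71 f [-0.8 -0.2 -0.3] op 0.299
```

View pics/w18.png

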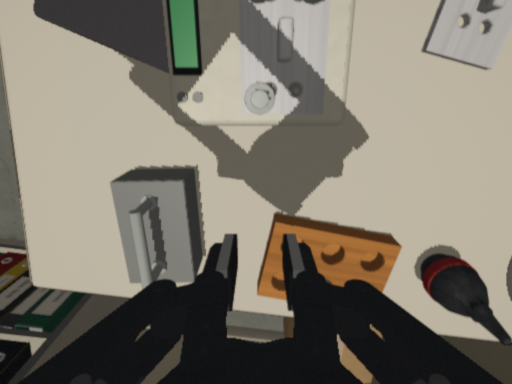

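```bash
python3 -m jog '{"linear":[[0.03,0,0.017],[0.06,0,0.034],[0.09,0,0.051],[0.118,0,0.066],[0.118,0.02,0.066],[0.118,0.05,0.066],[0.118,0.07,0.066],[0.118,0.07,0.066],[0.118,0.07,0.066],[0.118,0.07,0.066]],"roll":[0,0,0,0,0,0,0,0,0,0]}'
python3 - <<'E'
from h import *
calc((.5573,-.3018,.031),8.7)
shot("wrist","w19")
E
```

```text
time_s: 33.88
tcp_pos: [0.5566, -0.298, 0.0715]
eef_rot: [-0.537, 0.46, -0.461, 0.537]
force: [0.5, 0.3, 0.1]
opening: 0.3
t 33.88 tcp [ 0.5566 -0.298   0.0715] jaw 8.75 -> linear [0.0038, 0.0405, 0.0001] roll 0.0004 alt -1.4996 | j6 -0.78 f [0.5 0.3 0.1] op 0.3
```

View pics/w19.png

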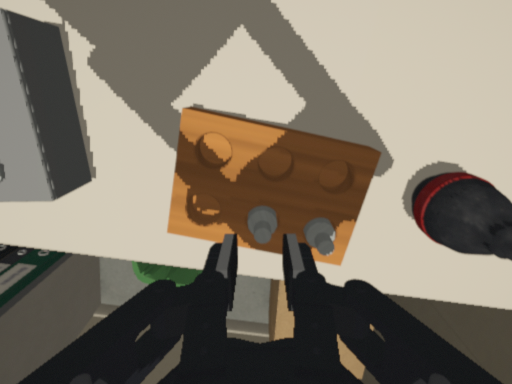

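```bash
python3 -m jog '{"linear":[[0.003,0.01,0],[0.003,0.025,0],[0.003,0.037,0],[0.003,0.04,0],[0.003,0.04,0],[0.003,0.04,0]],"roll":[0,0,0,0,0,0]}'
python3 -m jog '{"linear":[[0,0,0],[0,0,0],[0,0,0],[0,0,0],[0,0,0]],"roll":[0,0,0,0,0]}' -1
python3 -m jog '{"linear":[[0,-0.02,0],[0,-0.04,0],[0,-0.07,0],[0,-0.1,0],[0,-0.11,0],[0,-0.11,0],[0,-0.11,0]],"roll":[0,0,0,0,0,0,0]}'
python3 - <<'E'
from h import *
calc((.4917,-.0716,.095),8.7)
E
```

```text
time_s: 34.43
tcp_pos: [0.5564, -0.3016, 0.0303]
eef_rot: [0.536, -0.461, 0.461, -0.536]
force: [-0.4, -0.8, 1.1]
opening: 0.303
time_s: 34.85
tcp_pos: [0.557, -0.3019, 0.0311]
eef_rot: [-0.536, 0.46, -0.461, 0.536]
force: [0.4, -0.2, 2.2]
opening: 0.104
time_s: 35.43
tcp_pos: [0.5562, -0.3014, 0.14]
eef_rot: [0.536, -0.461, 0.461, -0.536]
force: [-0.0, -0.3, -0.8]
opening: 0.106
t 35.43 tcp [ 0.5562 -0.3014  0.14  ] jaw 8.69 -> linear [-0.2369, 0.0449, -0.029] roll -0.0001 alt 1.4999 | j6 -0.78 f [-0.  -0.3 -0.8] op 0.106
```

```bash
python3 -m jog '{"linear":[[-0.03,0,-0.004],[-0.07,0,-0.009],[-0.11,0,-0.014],[-0.15,0,-0.018],[-0.19,0,-0.023],[-0.22,0,-0.027],[-0.237,0,-0.029],[-0.237,0,-0.029],[-0.237,0.02,-0.029],[-0.237,0.044,-0.029]],"roll":[0,0,0,0,0,0,0,0,0,0]}'
python3 -m jog '{"linear":[[0,0,0],[0,0,0],[0,0,0],[0,0,0]],"roll":[0,0,0,0]}'
python3 - <<'E'
from h import *
calc((.4917,-.0716,.08),8.7)
E
```

```text
time_s: 36.27
tcp_pos: [0.4928, -0.072, 0.096]
eef_rot: [-0.536, 0.459, -0.461, 0.537]
force: [0.4, 0.4, -1.2]
opening: 0.11
time_s: 36.6
tcp_pos: [0.4925, -0.0722, 0.097]
eef_rot: [-0.536, 0.46, -0.461, 0.536]
force: [0.2, -0.0, -1.3]
opening: 0.105
t 36.6 tcp [ 0.4925 -0.0722  0.097 ] jaw 8.66 -> linear [-0.0008, 0.017, -0.0007] roll -0.0004 alt 1.4996 | j6 -0.47 f [ 0.2 -0.  -1.3] op 0.105
```

```bash
python3 -m jog '{"linear":[[0,0.006,0],[0,0.012,0],[0,0.0155,0],[0,0.0165,0],[0,0.0165,0]],"roll":[0,0,0,0,0]}'
python3 -m jog '{"linear":[[0,0.001,0],[0,0.001,0],[0,0.001,0]],"roll":[0,0,0]}'
```

```text
time_s: 37.02
tcp_pos: [0.4916, -0.0715, 0.0794]
eef_rot: [0.537, -0.461, 0.46, -0.536]
force: [-0.0, 0.5, -0.6]
opening: 0.101
time_s: 37.27
tcp_pos: [0.4921, -0.0716, 0.0791]
eef_rot: [-0.536, 0.46, -0.461, 0.537]
force: [0.1, 0.3, 1.0]
opening: 0.101
```

```bash
python3 -m jog '{"linear":[[0,0.001,0],[0,0.001,0],[0,0.001,0]],"roll":[0,0,0]}'
python3 -m jog '{"linear":[[0,-0.001,0],[0,-0.001,0],[0,-0.001,0],[0,-0.001,0],[0,-0.001,0]],"roll":[0,0,0,0,0]}' -0.4
python3 -m jog '{"linear":[[0,-0.01,0],[0,-0.03,0],[0,-0.055,0],[0.04,-0.06,0],[0.08,-0.06,0],[0.08,-0.06,0],[0.08,-0.06,0]],"roll":[0,0,0,0,0,0,0]}'
python3 - <<'E'
from h import *
calc((.6007,-.3045,.07),8.7)
shot("wrist","w20")
E
```

```text
time_s: 37.52
tcp_pos: [0.4925, -0.0717, 0.0789]
eef_rot: [-0.536, 0.46, -0.461, 0.537]
force: [-1.5, 0.1, 5.3]
opening: 0.107
time_s: 37.93
tcp_pos: [0.4917, -0.0715, 0.0786]
eef_rot: [0.537, -0.461, 0.461, -0.536]
force: [0.5, 0.7, 0.0]
opening: 0.299
time_s: 38.52
tcp_pos: [0.5046, -0.1527, 0.1399]
eef_rot: [-0.536, 0.461, -0.462, 0.536]
force: [-1.2, 1.1, 0.3]
opening: 0.303
t 38.52 tcp [ 0.5046 -0.1527  0.1399] jaw 8.5 -> linear [0.1643, 0.0702, 0.0725] roll -0.0017 alt 1.4983 | j6 -0.61 f [-1.2  1.1  0.3] op 0.303
```

View pics/w20.png

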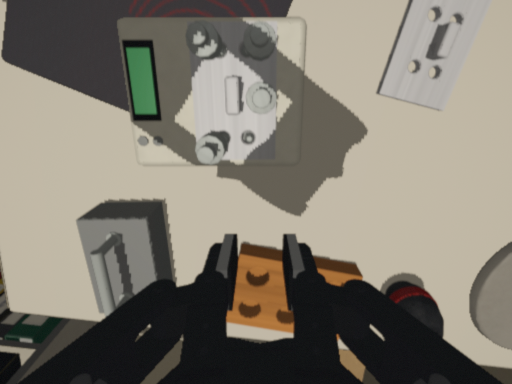

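```bash
python3 -m jog '{"linear":[[0.04,0,0.017],[0.08,0,0.035],[0.12,0,0.053],[0.15,0,0.067],[0.163,0,0.072],[0.163,0.02,0.072],[0.163,0.05,0.072],[0.163,0.07,0.072],[0.163,0.07,0.072],[0.163,0.07,0.072]],"roll":[0,0,0,0,0,0,0,0,0,0]}'
python3 - <<'E'
from h import *
calc((.6007,-.3045,.031),8.7)
shot("wrist","w21")
E
```

```text
time_s: 39.4
tcp_pos: [0.5985, -0.2986, 0.0668]
eef_rot: [0.537, -0.462, 0.458, -0.537]
force: [-0.3, -0.4, 0.4]
opening: 0.296
t 39.4 tcp [ 0.5985 -0.2986  0.0668] jaw 8.77 -> linear [0.0063, 0.0358, 0.0015] roll 0.0006 alt -1.4994 | j6 -0.75 f [-0.3 -0.4  0.4] op 0.296
```

View pics/w21.png

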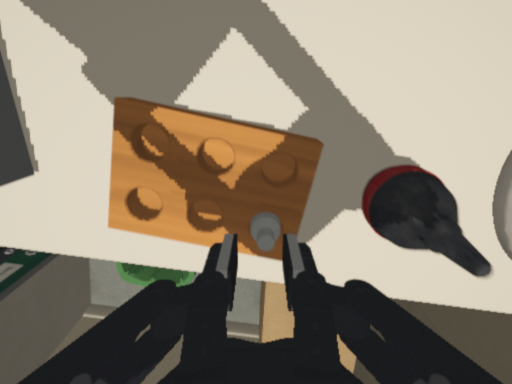

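```bash
python3 -m jog '{"linear":[[0.003,0.01,0.001],[0.003,0.02,0.001],[0.003,0.03,0.001],[0.003,0.036,0.001],[0.003,0.037,0.001],[0.003,0.037,0.001]],"roll":[0,0,0,0,0,0]}'
python3 -m jog '{"linear":[[0,0,0],[0,0,0],[0,0,0],[0,0,0],[0,0,0]],"roll":[0,0,0,0,0]}' -1
python3 -m jog '{"linear":[[0,-0.02,0],[0,-0.04,0],[0,-0.07,0],[0,-0.1,0],[0,-0.11,0],[0,-0.11,0],[0,-0.11,0]],"roll":[0,0,0,0,0,0,0]}'
python3 - <<'E'
from h import *
calc((.4971,-.1072,.095),8.7)
E
```

```text
time_s: 39.95
tcp_pos: [0.6005, -0.3033, 0.0306]
eef_rot: [0.536, -0.461, 0.46, -0.536]
force: [0.0, -0.4, -0.5]
opening: 0.303
time_s: 40.37
tcp_pos: [0.6014, -0.3038, 0.0321]
eef_rot: [-0.536, 0.461, -0.461, 0.536]
force: [-0.4, 0.0, -0.8]
opening: 0.102
time_s: 40.95
tcp_pos: [0.6012, -0.3037, 0.1417]
eef_rot: [-0.536, 0.46, -0.461, 0.536]
force: [-0.1, 0.3, -0.6]
opening: 0.103
t 40.95 tcp [ 0.6012 -0.3037  0.1417] jaw 8.69 -> linear [-0.21, 0.0466, -0.0732] roll -0.0001 alt 1.4999 | j6 -0.75 f [-0.1  0.3 -0.6] op 0.103
```

```bash
python3 -m jog '{"linear":[[-0.035,0,-0.012],[-0.07,0,-0.024],[-0.105,0,-0.037],[-0.14,0,-0.049],[-0.175,0,-0.061],[-0.2,0,-0.07],[-0.21,0,-0.073],[-0.21,0,-0.073],[-0.21,0.02,-0.073],[-0.21,0.045,-0.073]],"roll":[0,0,0,0,0,0,0,0,0,0]}'
python3 -m jog '{"linear":[[0,0,0],[0,0,0],[0,0,0],[0,0,0]],"roll":[0,0,0,0]}'
python3 - <<'E'
from h import *
calc((.4971,-.1072,.08),8.7)
shot("wrist","w22")
E
```

```text
time_s: 41.78
tcp_pos: [0.5003, -0.1091, 0.0979]
eef_rot: [-0.536, 0.458, -0.463, 0.537]
force: [0.6, -0.5, -1.9]
opening: 0.104
time_s: 42.12
tcp_pos: [0.4986, -0.1082, 0.0979]
eef_rot: [-0.536, 0.46, -0.462, 0.537]
force: [-0.1, 0.1, 0.5]
opening: 0.102
t 42.12 tcp [ 0.4986 -0.1082  0.0979] jaw 8.65 -> linear [-0.0013, 0.0179, -0.0014] roll -0.0004 alt 1.4996 | j6 -0.53 f [-0.1  0.1  0.5] op 0.102
```

View pics/w22.png

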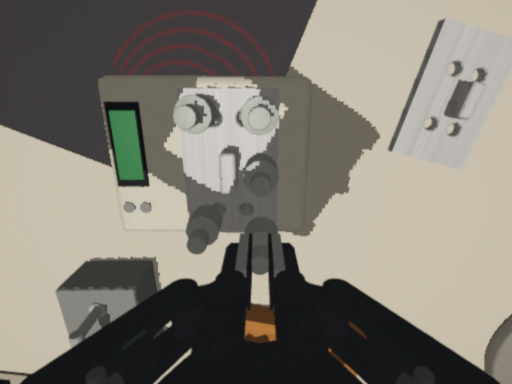

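```bash
python3 -m jog '{"linear":[[0,0.006,-0.001],[0,0.012,-0.001],[0,0.0165,-0.001],[0,0.0175,-0.001],[0,0.0175,-0.001]],"roll":[0,0,0,0,0]}'
python3 -m jog '{"linear":[[0,0.001,0],[0,0.001,0],[0,0.001,0]],"roll":[0,0,0]}'
```

```text
time_s: 42.58
tcp_pos: [0.4968, -0.1074, 0.0798]
eef_rot: [-0.536, 0.46, -0.461, 0.537]
force: [-1.1, -0.3, 3.8]
opening: 0.106
time_s: 42.83
tcp_pos: [0.4971, -0.1074, 0.0796]
eef_rot: [-0.536, 0.46, -0.461, 0.537]
force: [-2.4, 1.3, 8.7]
opening: 0.103
```

```bash
python3 -m jog '{"linear":[[0,-0.001,0],[0,-0.001,0],[0,-0.001,0],[0,-0.001,0],[0,-0.001,0]],"roll":[0,0,0,0,0]}' -0.4
python3 -m jog '{"linear":[[0,-0.01,0],[0,-0.03,0],[0,-0.055,0],[0.02,-0.06,0],[0.05,-0.065,-0.01],[0.05,-0.065,-0.01],[0.05,-0.065,-0.01],[0.05,-0.065,-0.01]],"roll":[0,0,0,0,0,0,0,0]}'
python3 - <<'E'
from h import *
calc((.4,-.2,.2),8.7)
p,d,c=shot("wrist","w23");shot("scene","s23")
cv2.imwrite("pics/s23c.png",cv2.resize(cv2.imread("pics/s23.png")[140:320,100:400],None,fx=2.6,fy=2.6,interpolation=cv2.INTER_CUBIC))
P=cloud(d,c);x,y,z=P[...,0],P[...,1],P[...,2]
for n,lo,hi,b in [('plate',.047,.058,(.40,.56,-.16,0)),('bodytop',.07,.078,(.40,.56,-.16,0)),('knob',.086,.1,(.4,.56,-.16,.0))]:
    m=(d>0)&(z>lo)&(z<hi)&(x>b[0])&(x<b[1])&(y>b[2])&(y<b[3]);q=P[m]
    nl,l,st,ce=cv2.connectedComponentsWithStats(m.astype(np.uint8))
    if n=='plate':
        A=np.c_[q[:,:2]-[.473,-.074],np.ones(len(q))];print(n,cv2.minAreaRect((q[:,:2]*1000).astype(np.float32)),'tilt',np.linalg.lstsq(A,q[:,2],rcond=None)[0])
    for i in range(1,nl):
        if st[i,4]>15: k=P[l==i];print(n,st[i,4],np.round(k.mean(0),4))
E
```

```text
time_s: 43.25
tcp_pos: [0.496, -0.1072, 0.0789]
eef_rot: [0.537, -0.461, 0.46, -0.536]
force: [0.1, 0.1, -0.0]
opening: 0.296
time_s: 43.92
tcp_pos: [0.4937, -0.158, 0.1444]
eef_rot: [-0.536, 0.461, -0.461, 0.536]
force: [-0.4, -0.6, -0.7]
opening: 0.302
t 43.92 tcp [ 0.4937 -0.158   0.1444] jaw 8.65 -> linear [0.0274, -0.0556, -0.099] roll -0.0004 alt 1.4996 | j6 -0.63 f [-0.4 -0.6 -0.7] op 0.302
plate ((473.541015625, -74.498779296875), (64.26185607910156, 100.07616424560547), 8.69564151763916) tilt [-0.00145674  0.00053865  0.05210346]
plate 31 [ 0.4365 -0.0313  0.052 ]
plate 6504 [ 0.4709 -0.0724  0.0521]
plate 48 [ 0.4961 -0.0228  0.0521]
bodytop 545 [ 0.4522 -0.0437  0.0742]
bodytop 540 [ 0.4872 -0.0389  0.0742]
bodytop 504 [ 0.4735 -0.0739  0.0719]
bodytop 480 [ 0.4933 -0.0726  0.0742]
bodytop 383 [ 0.4631 -0.1119  0.0741]
bodytop 388 [ 0.4969 -0.107   0.0741]
knob 364 [ 0.4507 -0.0424  0.0918]
knob 355 [ 0.4876 -0.0373  0.0919]
knob 275 [ 0.494  -0.0726  0.0919]
knob 247 [ 0.4622 -0.114   0.0917]
knob 241 [ 0.4979 -0.1087  0.0919]
```

View pics/w23.png

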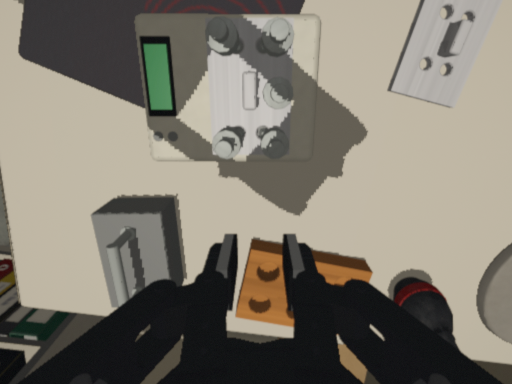

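View pics/s23c.png

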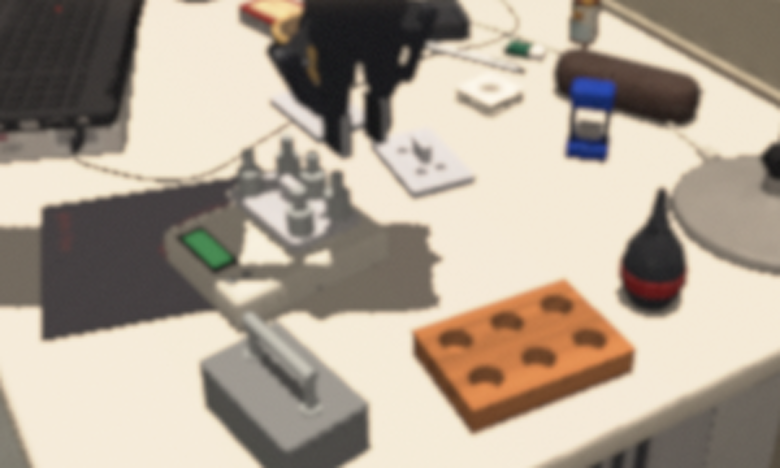

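```bash
python3 -m jog '{"linear":[[0.01,-0.03,-0.01],[0.02,-0.06,-0.04],[0.025,-0.08,-0.08],[0.025,-0.1,-0.1],[0.025,-0.1,-0.1],[0.025,-0.1,-0.1],[0.025,-0.1,-0.1]],"roll":[0,0,0,0,0,0,0]}'
python3 - <<'E'
from h import *
calc((.4,-.2,.2),8.7)
s0=state()
for n in ("scene","wrist","top"):
    p,d,c=shot(n,n+"24");P=cloud(d,c);x,y,z=P[...,0],P[...,1],P[...,2]
    m=(d>0)&(z>.004)&(z<.0125)&(x>.56)&(x<.72)&(y>-.1)&(y<.17)
    nl,l,st,ce=cv2.connectedComponentsWithStats(m.astype(np.uint8))
    for i in range(1,nl):
        if st[i,4]>60:
            k=P[l==i];A=np.c_[k[:,:2]-k[:,:2].mean(0),np.ones(len(k))];print(n,st[i,4],cv2.minAreaRect((k[:,:2]*1000).astype(np.float32)),np.round(np.linalg.lstsq(A,k[:,2],rcond=None)[0],4))
im=cv2.imread("pics/top24.png");cv2.imwrite("pics/t24c.png",cv2.resize(im[60:330,130:400],None,fx=2.2,fy=2.2,interpolation=cv2.INTER_CUBIC))
E
```

```text
time_s: 44.6
tcp_pos: [0.399, -0.1973, 0.2437]
eef_rot: [-0.536, 0.461, -0.46, 0.537]
force: [-0.3, -0.8, 0.2]
opening: 0.303
t 44.6 tcp [ 0.399  -0.1973  0.2437] jaw 8.73 -> linear [0.0029, 0.0437, 0.0005] roll 0.0003 alt -1.4997 | j6 -0.81 f [-0.3 -0.8  0.2] op 0.303
scene 401 ((626.195556640625, 118.81758117675781), (131.7747344970703, 102.0094985961914), 0.006337163969874382) [-0.0202 -0.0003  0.0096]
scene 517 ((640.9913330078125, -1.6000518798828125), (122.7496337890625, 78.15775299072266), 85.38009643554688) [0.0134 0.0102 0.0101]
wrist 3521 ((636.3353881835938, -12.500297546386719), (88.51750946044922, 65.80506134033203), 84.82135772705078) [-0.0007  0.0006  0.0068]
top 550 ((634.9948120117188, -5.528385162353516), (99.77982330322266, 64.65682220458984), 84.87924194335938) [-0.0061  0.0005  0.0075]
top 506 ((596.2640991210938, 125.20346069335938), (70.77117156982422, 89.10859680175781), 0.8260243535041809) [-0.0041 -0.0015  0.0077]
```

View pics/t24c.png

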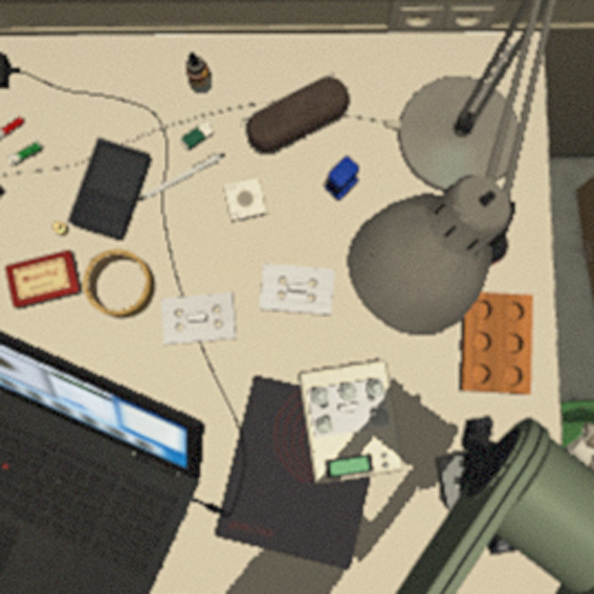

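View pics/scene24.png

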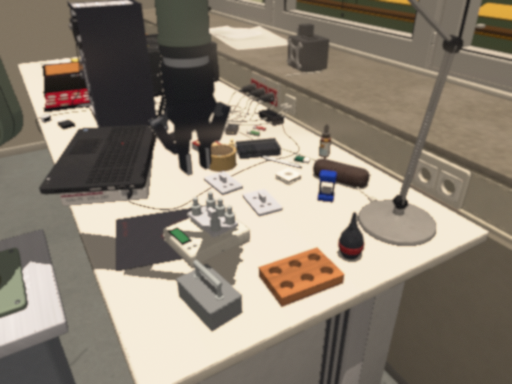

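The two spare plates lie flat. The left one has been knocked aside but is still flat on free desk. All six pockets are empty, five weights stand on the plate, and the hood is upright. Handing in.

```bash
python3 -c "
from h import *
sign_off(); print(state()['time_s'])"
```

```text
the job is handed in; nothing more can be done
the job is handed in; nothing more can be done
```

The balance is ready and I handed the job in after about 45 s of robot time; no verdict was reported.

- **Hood:** I lifted it off the balance and stood it upright on the free desk, at about (0.38, -0.25).
- **Plate:** The camera put both the head's pins and the holes of the plate nearest the block about 64 mm apart, so I tried that plate first. It dropped over the pins on that first try, so I didn't try the other two on the head. At the end its top measured 54 mm above the desk once the camera's 2 mm height bias is corrected. It was level, with the pins showing in the holes before I loaded it.
- **Weights:** I moved all five weights from the block to the plate. In the last images they stand upright and all six pockets are empty. Their knob tops all read within 0.2 mm of each other.
- **Other two plates:** Both lie flat on the desk. The leftmost one was knocked about 4 cm aside during the run while the robot was not near it, and it is still flat on free desk.
- **Bystanders:** The stamp, blower and tape look untouched.

The cameras disagreed by 1–2 mm, with the wrist camera reading about 1.5 mm too far along x and 2 mm too low. I corrected for this using the hood's known position. No check failed.

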